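# Empty the spent-cartridge side of the flat-repair dish and hang up the scrap pail

### The job

Clear the spent gas cartridges off the bike bench into the pail: put in the ones lying about on the bench, and tip out the ones in the two-section dish by tilting it over the pail, cartridge end down, so that the tyre levers stay in their own section. Set the dish back level on its round rubber mat. Once every cartridge is in the pail, swing its folded bail upright, then hang the pail by the bail bar on both prongs of the hook, hanging still, and leave the other things where they are.

Things in the scene. Friction and masses are not known exactly. Their poses are not given: they have to be found in the camera images.
- dish: Grey two-section dish, 210 mm long (x), 114 wide (y), 0.26 kg; origin under its centre. Mid divider (normal x), 10 mm thick, rises as a grip plate 70 mm wide (y) to 68 mm up: pinch it from above at 58 mm, a finger on each face. Floor 4 mm up, 62 mm long each side of the divider, then each end slopes up 28.6 deg to a lip at x = +-105, 25 mm up. Cartridges lie in the +x section, tyre levers in -x.
- spent_lip (a point): Middle of the lip of the dish's +x (cartridge) end, at (105, 0, 25) mm in the dish. The dish's side walls stand about 18 mm above floor and slopes. Cartridges roll out over this lip once this end is tipped down by some 45 to 60 degrees about the dish's y; what lies in the other section then rests against the divider and stays in.
- mat: Round black rubber mat fixed on the bench, 244 mm across, 3 mm thick; origin at the centre of its underside. The dish stands on it at the start and belongs there.
- pail: Round open galvanised pail, about 0.32 kg empty, 116 mm across at the foot, 150 at the rim (157 over the rim bead), 120 mm high, wall 4 mm, floor 5 mm thick; origin at the centre of its underside, z up. The bail's hinge line runs along its y axis, 112 mm up.
- pail_mid (a point): On the pail's axis, 55 mm above its underside.
- bail (a joint): Angle of the pail's wire bail (swing handle): 0 = upright, negative leans to the pail's -x, about -1.6 = folded, level beside the rim on the -x side; range -1.75 to 1.75 rad. Stiff hinge (0.05 N m): it stays where it is put.
- bail_bar (a point): Middle of the bail's straight bar, on the axis of its 8 mm round wire. The bar is 112 mm long, parallel to the hinge line and 112 mm from it, so folded it stands about 30 mm outside the rim bead. The bail's sides lie 85 mm either side of the pail's axis at the hinge.
- hook: White post 28 mm square, 300 mm high, fixed on a 130 mm foot plate, with a double-prong hook pointing to its -x; origin on the bench under the prongs' root. Round prongs 10 mm thick, 33 mm either side of the middle plane (y), level, tops 270 mm up, from a plate at x = -5 (90 mm wide) to x = -150, then turning up to tips at x = -168, 292 mm up. The post's front face is at x = 1.
- hook_seat (a point): Where the middle of the hung bail bar belongs: midway between the prongs, at (-120, 0, 270) mm in the hook, level with the prongs' tops, so the hung bar's axis lies 4 mm above it. Axes as the hook: the bar lies along its y. The prongs go through between bar and pail rim, from the tips' side; the pail hangs in front of the post.
- spent1: Spent gas cartridge (may be absent): bare metal cylinder 87 mm long, 22 mm in diameter, 42 g, the last 20 mm narrowing to a 9 mm neck at +x; origin on its axis (x) at half length, 11 mm above what it lies on; full diameter from x = -43 to +20 mm. Rolls when pushed. Starts lying on the bench.
- spent2: Spent gas cartridge (may be absent): bare metal cylinder 87 mm long, 22 mm in diameter, 42 g, the last 20 mm narrowing to a 9 mm neck at +x; origin on its axis (x) at half length, 11 mm above what it lies on; full diameter from x = -43 to +20 mm. Rolls when pushed. Starts lying on the bench.
- spent3: Spent gas cartridge (may be absent): bare metal cylinder 87 mm long, 22 mm in diameter, 42 g, the last 20 mm narrowing to a 9 mm neck at +x; origin on its axis (x) at half length, 11 mm above what it lies on; full diameter from x = -43 to +20 mm. Rolls when pushed. Starts lying on the bench.
- spent4: Spent gas cartridge (may be absent): bare metal cylinder 87 mm long, 22 mm in diameter, 42 g, the last 20 mm narrowing to a 9 mm neck at +x; origin on its axis (x) at half length, 11 mm above what it lies on; full diameter from x = -43 to +20 mm. Rolls when pushed. Starts in the +x section of the dish, across it (along the dish's y).
- spent5: Spent gas cartridge (may be absent): bare metal cylinder 87 mm long, 22 mm in diameter, 42 g, the last 20 mm narrowing to a 9 mm neck at +x; origin on its axis (x) at half length, 11 mm above what it lies on; full diameter from x = -43 to +20 mm. Rolls when pushed. Starts in the +x section of the dish, across it (along the dish's y).
- spent6: Spent gas cartridge (may be absent): bare metal cylinder 87 mm long, 22 mm in diameter, 42 g, the last 20 mm narrowing to a 9 mm neck at +x; origin on its axis (x) at half length, 11 mm above what it lies on; full diameter from x = -43 to +20 mm. Rolls when pushed. Starts in the +x section of the dish, across it (along the dish's y).
- lever1: Black plastic tyre lever, 93 mm long (its x), 17 mm wide, 6 mm thick; origin at the middle of its underside. Lies in the -x section of the dish, where it stays.
- lever2: Black plastic tyre lever, 93 mm long (its x), 17 mm wide, 6 mm thick; origin at the middle of its underside. Lies in the -x section of the dish, where it stays.
- pedal: Flat bicycle pedal lying on the bench, 96 x 66 x 24 mm, axle stub 22 mm out of one side; origin at its underside. A bystander: leave it where it is.
- tape: Roll of grey rim tape lying flat, 80 mm across, 22 mm high; origin at its underside. A bystander: leave it where it is.
- spanner: Spanner lying on the bench, 180 mm long; origin at its underside. A bystander: leave it where it is.

How it is judged:
On the way, in this order (a step that is already met when the one before it is completed fails the run):
1. The dish is tipped over the pail with its cartridge end down (angle between dish's own x axis and vertical above 2 rad and horizontal distance between spent_lip and pail below 0.12 m), for 0.1 s.
2. Every cartridge is in the pail, the tyre levers are in their section of the dish, and the dish is level again (distance between each of spent1, spent2, spent3, spent4, spent5, spent6 and pail_mid below 0.078 m and z of each of spent1, spent2, spent3, spent4, spent5, spent6 in the frame of pail above 0 m and x of lever1 in the frame of dish between -0.103 and -0.004 m and y of lever1 in the frame of dish between -0.052 and 0.052 m and z of lever1 in the frame of dish between 0 and 0.06 m and x of lever2 in the frame of dish between -0.103 and -0.004 m and y of lever2 in the frame of dish between -0.052 and 0.052 m and z of lever2 in the frame of dish between 0 and 0.06 m and angle between dish's own z axis and vertical below 0.2 rad), for 0.2 s.
3. The bail is upright (value of joint bail between -0.35 and 0.35 rad), for 0.2 s.
At the end, for the whole second after the job is handed in: All cartridges in the pail; both levers in their section of the dish; dish level (0.08 rad) on the mat, centred within 60 mm; pail hanging at rest by its bar on both prongs, between post and tips, bar middle within 30 mm of mid-plane, underside over 30 mm up, upright within 0.35 rad (distance between each of spent1, spent2, spent3, spent4, spent5, spent6 and pail_mid below 0.078 m and z of each of spent1, spent2, spent3, spent4, spent5, spent6 in the frame of pail above 0 m and x of lever1 in the frame of dish between -0.103 and -0.004 m and y of lever1 in the frame of dish between -0.052 and 0.052 m and z of lever1 in the frame of dish between 0 and 0.06 m and x of lever2 in the frame of dish between -0.103 and -0.004 m and y of lever2 in the frame of dish between -0.052 and 0.052 m and z of lever2 in the frame of dish between 0 and 0.06 m and horizontal distance between dish and mat below 0.06 m and angle between dish's own z axis and vertical below 0.08 rad and height (world z) of dish below 0.012 m and x of bail_bar in the frame of hook_seat between -0.045 and 0.07 m and y of bail_bar in the frame of hook_seat between -0.03 and 0.03 m and z of bail_bar in the frame of hook_seat between -0.006 and 0.014 m and height (world z) of pail above 0.03 m and angle between pail's own z axis and vertical below 0.35 rad and contact force between hook and pail above 2 N and linear speed of pail below 0.05 m/s and linear speed of dish below 0.02 m/s); the robot touches nothing.
It fails at once if a bystander (pedal, roll of tape, spanner) is shifted more than 60 mm (distance of any of pedal, tape, spanner from where it was at the start of the episode above 0.06 m).
It fails at once if a tyre lever falls into the pail (distance between any of lever1, lever2 and pail_mid below 0.06 m).
It fails at once if the pail is knocked over (angle between pail's own z axis and vertical above 0.9 rad).
Of spent1, spent2, spent3 only 2 to 3 are there at a start; the rules pass over those that are not, and their reading is None.
Of spent4, spent5, spent6 only 2 to 3 are there at a start; the rules pass over those that are not, and their reading is None.
At some moment in a run one of dish, spent1, spent2, spent3 may be knocked a few centimetres aside while the robot is not near it.
It also fails if it takes over 200 s, if anything falls off the work surface, if the arm or the gripper's body presses on something with over 40 N, if the wrist force passes 120 N, or if a joint passes its speed limit or range.

### The arm

A 6-joint arm with a two-finger parallel gripper is mounted at the origin on the work surface. World frame = base frame: x ahead of the robot, y to its left, z up, the work surface at z = 0. Lengths are in m, angles in rad, forces in N, time in s.
With the tool pointing down it reaches from about 0.225 to 0.875 m from the base axis. Payload 3.4 kg.
Tool frame: the origin (TCP) lies at the very end of the fingers, on their centre line; the grasp point (between the pads) lies 19 mm behind it; z points along the fingers, y is the line along which they close (so a half turn about z gives the same grasp; the last joint's range is limited). The gripper opens to 85 mm and grips with 20 to 120 N. Pads are 22 mm wide; open, the fingers measure 114 mm over their backs; the gripper's body (76 mm by 85 mm) begins 54 mm behind the grasp point. The pads swing forward as they close: fully open they stand 13 mm farther back than shut.
Start: joints at [1.217, 0.276, 1.505, -0, 1.361, -0.121], TCP at [0.133, 0.56, 0.199] pointing down, gripper open.
Joint ranges: [-2.89, 2.89], [-0.75, 2.08], [0.22, 2.7], [-1.18, 4.32], [0.11, 2.71], [-2.7, 2.7]. Speed limits (rad/s): [2.57, 2.57, 3.14, 3.14, 3.14, 3.14].

### API

Orientations are given as a unit quaternion [w, x, y, z].
In Python, from rig import manip, eyes gives the robot as it stands.
- The arm moves only by the tool servo_tool, never from a script. Its argument "series" is text: rows parted by semicolons, each of 7 numbers parted by spaces: the shift along the tool's x, y, z in m, then the turn, a rotation vector about the tool's x, y, z in degrees, then the closure, from 0 (fully open) to 1 (shut). In form: dx dy dz ax ay az fingers; .... A call has 1 to 5 rows; each row is the pose to reach, as a shift and turn from the pose commanded when the call began, along the tool's axes at that moment; what a row does not reach only later rows make up. A row lasts 1/10 s, in which the tool goes at most 50 mm and 8.59 degrees, less where a joint would pass 70% of its speed; a pose out of reach is approached as far as the arm can. A call with a gripper value outside its range is refused whole. The fingers move at their own pace and stop on an object; "squeeze" is the grip in N (left out, the last holds). Time passes only in rows, so rows that repeat a pose let the fingers close. It gives the time, the measured TCP pose, the force, the opening and the grip force at its end, in the units of the state.
- manip.get_state(): the state, without advancing time (a new reading comes with each control period).
- eyes.get_image(name): name is "scene" or "top" or "wrist"; returns the picture (400x640x3 uint8, red, green, blue); there is no depth.
- eyes.camera_info(name): a dict with "fx", "fy", "cx", "cy" (pixels), "eye" and "orientation" of the camera in the world. Camera axes: x right, y down, z forward; pixel columns grow to the right and rows downward; lengths in m; the calibration is good to about 2 mm. A picture is of the moment at which its call begins: read the wrist's pose just before it. camera_info takes no time and is no camera call; for the wrist camera it gives the pose at the moment of the call.
- manip.sign_off(): hands the job in; it is judged then, once.
The state is a dict: "clock": time; "qpos": joint angles; "qd": joint speeds; "effort": joint torques, N m; "position": TCP position; "ee_rot": TCP orientation; "contact_force": force on the tool from outside, world axes, zero at the start; "moment": the same for the moment, N m; "width": finger opening in m; "gripper_force": force on a finger pad.
Only numpy, scipy, OpenCV 4.12 (cv2) and the standard library are available. Lean on these libraries where they do the work, as an engineer would, in place of code of your own. Each camera call takes 0.05 s, during which the arm holds its last target. There are 200 camera calls.

## Working session

There is one attempt and no reset: what is moved stays moved. The work goes in short steps, Python scripts to look and compute and a tool call to move; the robot and the scene stay as the last step left them, time stands still between calls to the robot, and variables do not carry over. Pictures are saved under pics/ and viewed, at most 14 in all, crops included, and the job is handed in when it is done.

Besides the shell and the picture viewer there is one more tool, called after "Call:" by a JSON object that holds its "api" and its "payload". servo_tool: Moves the arm, as the interface text tells. Its arguments: {"type":"object","properties":{"series":{"type":"string"},"squeeze":{"type":"number"}},"required":["series"]}

```bash
mkdir -p pics; cat > h.py <<'E'
import numpy as np, cv2
from scipy.spatial.transform import Rotation as R
from rig import manip, eyes
def rot(q): return R.from_quat([q[1],q[2],q[3],q[0]])
def snap(cam,name=None):
    im=np.array(eyes.get_image(cam)); 
    if name: cv2.imwrite('pics/'+name,im[:,:,::-1])
    return im
def ray(ci,u,v):
    d=np.array([(u-ci['cx'])/ci['fx'],(v-ci['cy'])/ci['fy'],1.]); return np.array(ci['eye']),rot(ci['orientation']).apply(d)
def onz(ci,u,v,z):
    e,d=ray(ci,u,v); return e+d*(z-e[2])/d[2]
def proj(ci,p):
    c=rot(ci['orientation']).inv().apply(np.array(p)-ci['eye']); return np.array([ci['fx']*c[0]/c[2]+ci['cx'],ci['fy']*c[1]/c[2]+ci['cy']])
def totool(p):  # world point -> shift in tool axes from TCP
    s=manip.get_state(); return rot(s['ee_rot']).inv().apply(np.array(p)-s['position'])
E
python3 - <<'E'
from h import *
for c in ['top','scene','wrist']:
    i=eyes.camera_info(c); print(c,i); snap(c,c+'0.png')
print(manip.get_state())
E
```

```text
top {'fx': 443.6088017874538, 'fy': 443.6088017874538, 'cx': 327.1782638842139, 'cy': 195.40641056375662, 'eye': array([ 0.38971265, -0.01997642,  1.36310421]), 'orientation': array([-0.03241188,  0.71443879, -0.69725185,  0.04864724])}
scene {'fx': 436.4142232418244, 'fy': 436.4142232418244, 'cx': 313.42111214969196, 'cy': 195.77920605594264, 'eye': array([ 1.01528658, -0.58999211,  1.36085204]), 'orientation': array([-0.25593377,  0.89876225,  0.34150515, -0.10049154])}
wrist {'fx': 339.13850877635696, 'fy': 339.13850877635696, 'cx': 316.3823937994661, 'cy': 192.72135013704968, 'eye': array([0.06080297, 0.57608097, 0.37177912]), 'orientation': array([0.11515417, 0.7758113 , 0.61382202, 0.08988257])}
{'clock': 0.15, 'qpos': array([ 1.21700656e+00,  2.76491969e-01,  1.50583526e+00,  1.73055374e-05,
        1.36071415e+00, -1.20972683e-01]), 'qd': array([-0.00026078, -0.00210941, -0.00412987, -0.00182276,  0.00046573,
       -0.00111761]), 'effort': array([ 1.01827038e-03, -4.17145407e+01, -2.46033973e+01, -1.86193911e-04,
        7.69000675e-03, -1.59043232e-06]), 'position': array([0.13249435, 0.55907704, 0.19831719]), 'ee_rot': array([-1.78563839e-04,  1.16147578e-01,  9.93231703e-01, -7.02060365e-04]), 'contact_force': array([ 0.83735122, -0.23770928, -0.20359655]), 'moment': array([ 0.032327  , -0.03193967,  0.01515144]), 'gripper_force': 0.0, 'width': 0.0854008168583955}
```

View pics/top0.png

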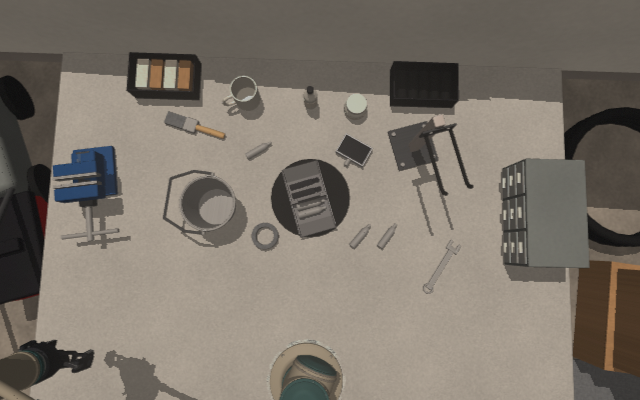

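View pics/scene0.png

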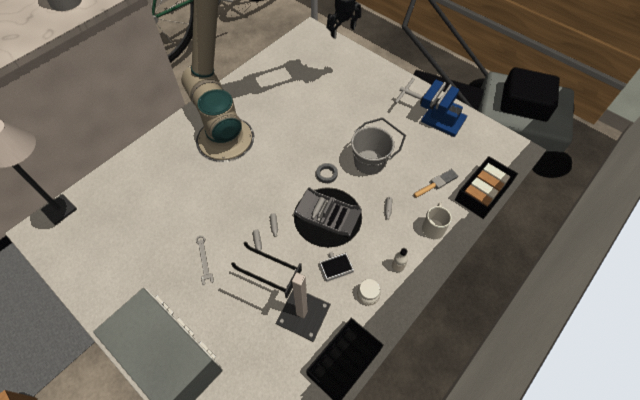

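```bash
python3 - <<'E'
import cv2
a=cv2.imread('pics/top0.png'); 
cv2.imwrite('pics/c1.png',cv2.resize(a[110:260,150:350],None,fx=4,fy=4,interpolation=cv2.INTER_CUBIC))
cv2.imwrite('pics/c2.png',cv2.resize(a[110:260,335:495],None,fx=4,fy=4,interpolation=cv2.INTER_CUBIC))
E
```

```text
(no output)
```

View pics/c1.png

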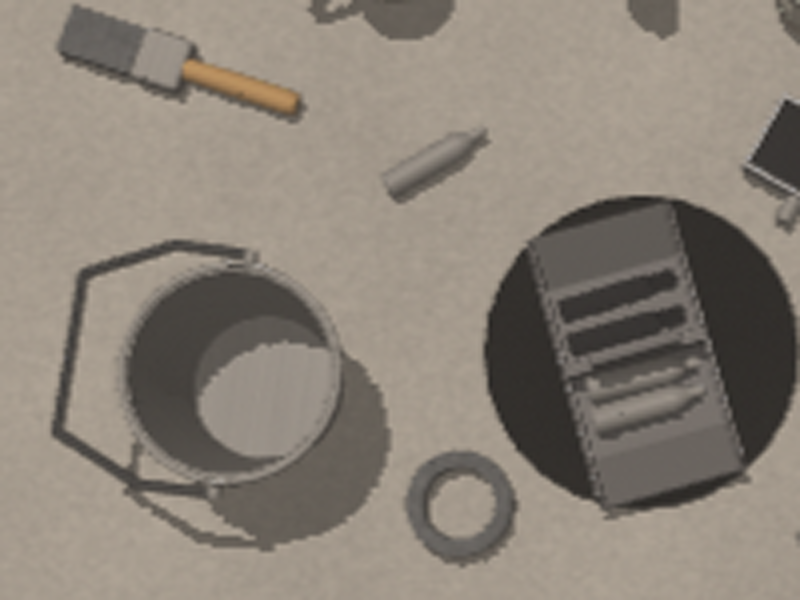

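View pics/c2.png

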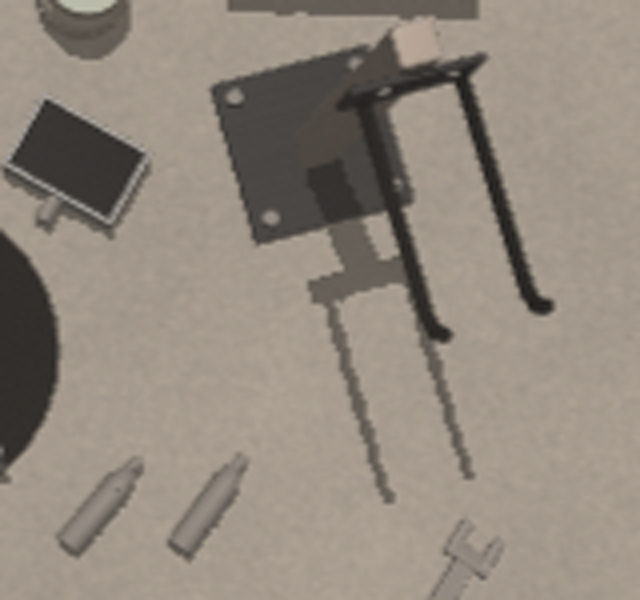

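```bash
python3 - <<'E'
from h import *
ci=eyes.camera_info('top')
def p1(u,v,z): return onz(ci,150+u/4-.375,110+v/4-.375,z)[:2]
def p2(u,v,z): return onz(ci,335+u/4-.375,110+v/4-.375,z)[:2]
np.set_printoptions(precision=4,suppress=True)
for n,a,b in [('A',p1(392,193,.011),p1(485,133,.008)),('B',p2(70,545,.011),p2(138,463,.008)),('C',p2(182,548,.011),p2(241,460,.008))]:
    d=b-a; print(n,a,b,'mid',(a+b)/2,'len',np.hypot(*d),'yaw',np.degrees(np.arctan2(d[1],d[0])))
print('pail rim',p1(233,372,.12),[p1(*q,.12) for q in [(122,372),(344,372),(233,262),(233,483)]])
b1,b2=p1(85,272,.109),p1(58,432,.109); print('bar',b1,b2,(b1+b2)/2,np.hypot(*(b1-b2)))
c=[p1(*q,.028) for q in [(530,240),(672,203),(742,470),(607,508)]]
print('dish',np.mean(c,0),c, 'xdir',np.degrees(np.arctan2(*((c[2]+c[3]-c[0]-c[1])[::-1]))))
print('plate',p1(575,380,.071),p1(708,347,.071))
print('mat',p1(642,352,.003))
h=[p2(*q,.265) for q in [(368,110),(432,325),(465,85),(535,300)]]; print('hook',h)
for i in (0,2): d=h[i+1]-h[i];print(np.hypot(*d),np.degrees(np.arctan2(d[1],d[0])))
print('post',p2(416,45,.3),'foot',[p2(*q,.006) for q in [(212,88),(365,47),(410,200),(258,242)]])
# pedal, tape
print('tape',p1(462,507,.022),'pedal',p2(78,160,.024))
E
```

```text
A [0.6561 0.1988] [0.706  0.1294] mid [0.6811 0.1641] len 0.08551135430047922 yaw -54.25829548596706
B [ 0.3938 -0.1285] [ 0.4573 -0.1798] mid [ 0.4255 -0.1541] len 0.0816316461868588 yaw -38.92369417067519
C [ 0.3935 -0.2137] [ 0.4615 -0.2588] mid [ 0.4275 -0.2363] len 0.08162795632410767 yaw -33.56797450764604
pail rim [0.5044 0.2864] [array([0.5024, 0.3634]), array([0.5063, 0.2091]), array([0.5821, 0.2906]), array([0.427 , 0.2823])]
bar [0.5739 0.3971] [0.4601 0.4088] [0.517  0.4029] 0.11441094637842393
dish [0.5341 0.0058] [array([0.6193, 0.09  ]), array([ 0.6509, -0.0172]), array([ 0.4486, -0.075 ]), array([0.4177, 0.0255])] xdir -163.15929753868465
plate [0.5093 0.0501] [ 0.536  -0.0464]
mat [0.5386 0.003 ]
hook [array([ 0.6723, -0.2934]), array([ 0.5355, -0.3334]), array([ 0.6904, -0.3557]), array([ 0.553 , -0.3988])]
0.14258255373403664 -163.69985366437922
0.14400774247716053 -162.5746393886582
post [ 0.7053 -0.3147] foot [array([ 0.7531, -0.2347]), array([ 0.7898, -0.3557]), array([ 0.668 , -0.3907]), array([ 0.6314, -0.2715])]
tape [0.4161 0.1344] pedal [ 0.6884 -0.1288]
```

Call:
{"api": "servo_tool", "payload": {"series": "-0.14 -0.195 0 0 0 0 0; -0.14 -0.195 0 0 0 0 0; -0.14 -0.195 0 0 0 0 0; -0.14 -0.195 0 0 0 0 0; -0.14 -0.195 0 0 0 0 0", "squeeze": 40}}

```text
clock: 0.65
position: [0.224, 0.3349, 0.1987]
ee_rot: [0.0, 0.116, 0.993, -0.001]
contact_force: [0.8, 0.9, 0.1]
width: 0.0853
gripper_force: 0.0
```

Call:
{"api": "servo_tool", "payload": {"series": "-0.14 -0.195 0 0 0 0 0; -0.14 -0.195 0 0 0 0 0; -0.14 -0.195 0 0 0 0 0; -0.14 -0.195 0 0 0 0 0; -0.14 -0.195 0 0 0 0 0"}}

```text
clock: 1.15
position: [0.3154, 0.1132, 0.1991]
ee_rot: [0.001, 0.117, 0.993, -0.0]
contact_force: [0.3, -0.1, 0.1]
width: 0.0856
gripper_force: 0.0
```

Call:
{"api": "servo_tool", "payload": {"series": "-0.14 -0.195 0 0 0 0 0; -0.14 -0.195 0 0 0 0 0; -0.14 -0.195 0 0 0 0 0; -0.14 -0.195 0 0 0 0 0; -0.14 -0.195 0 0 0 0 0"}}

```text
clock: 1.65
position: [0.407, -0.1095, 0.1989]
ee_rot: [0.0, 0.117, 0.993, -0.0]
contact_force: [-0.3, -0.1, 0.2]
width: 0.0852
gripper_force: 0.0
```

Call:
{"api": "servo_tool", "payload": {"series": "-0.03 -0.041 0.07 0 0 25.6 0.4; -0.03 -0.041 0.07 0 0 25.6 0.4; -0.03 -0.041 0.07 0 0 25.6 0.4; -0.03 -0.041 0.07 0 0 25.6 0.4; -0.03 -0.041 0.07 0 0 25.6 0.4"}}

```text
clock: 2.15
position: [0.4261, -0.1533, 0.1291]
ee_rot: [0.0, 0.332, 0.943, 0.0]
contact_force: [-0.2, -0.9, -0.3]
width: 0.0513
gripper_force: 0.0
```

```bash
cat >> h.py <<'E'
def plan(p,ydeg,tilt=0):
    "tool-frame shift and rotvec(deg) to TCP p, tool down, y axis at yaw ydeg"
    s=manip.get_state(); Rt=rot(s['ee_rot']); sh=Rt.inv().apply(np.array(p)-s['position'])
    best=None
    for y in (ydeg,ydeg+180):
        a=np.radians(y); Y=np.array([np.cos(a),np.sin(a),0]); Z=np.array([0,0,-1.]); T=R.from_matrix(np.c_[np.cross(Y,Z),Y,Z])
        rv=np.degrees((Rt.inv()*T).as_rotvec())
        if best is None or np.linalg.norm(rv)<np.linalg.norm(best): best=rv
    print('shift',np.round(sh,4),'len',round(np.linalg.norm(sh),3),'rv',np.round(best,2),'pos',np.round(s['position'],4),'w',round(s['width'],4),'t',round(s['clock'],2))
E
python3 - <<'E'
from h import *
plan((.4255,-.154,.05),51)
snap('wrist','w1.png'); print(eyes.camera_info('wrist')['eye'])
E
```

```text
shift [ 0.0001 -0.0009  0.0791] len 0.079 rv [ 0.01 -0.    0.23] pos [ 0.4261 -0.1533  0.1291] w 0.0513 t 2.15
[ 0.36859446 -0.1073751   0.30294316]
```

View pics/w1.png

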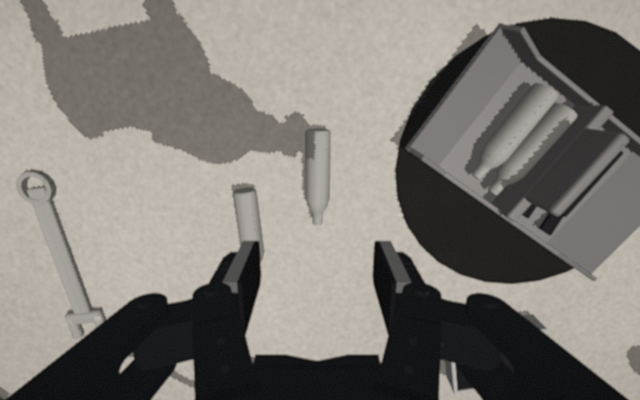

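```bash
python3 - <<'E'
from h import *
ci=eyes.camera_info('wrist')
a=onz(ci,318,131,.011);b=onz(ci,318,222,.010);print(a,b,(a+b)/2,np.degrees(np.arctan2(*(b-a)[1::-1])))
a=onz(ci,245,189,.011);b=onz(ci,251,222,.011);print(a,b,a+(b-a)/np.linalg.norm(b-a)*.0435,np.degrees(np.arctan2(*(b-a)[1::-1])))
E
```

```text
[ 0.39570904 -0.12711199  0.011     ] [ 0.46101776 -0.17936339  0.01      ] [ 0.4283634  -0.15323769  0.0105    ] -38.662171835861706
[ 0.39495172 -0.21031276  0.011     ] [ 0.42196275 -0.22736794  0.011     ] [ 0.4317332  -0.23353716  0.011     ] -32.26894286852006
```

Call:
{"api": "servo_tool", "payload": {"series": "-0.002 0.001 0.05 0 0 0 0.4; -0.002 0.001 0.1 0 0 0 0.4; -0.002 0.001 0.125 0 0 0 0.4; -0.002 0.001 0.125 0 0 0 0.4"}}

```text
clock: 2.6
position: [0.4258, -0.152, 0.0019]
ee_rot: [-0.003, 0.332, 0.943, 0.001]
contact_force: [0.1, -0.4, -0.1]
width: 0.0512
gripper_force: 0.0
```

Call:
{"api": "servo_tool", "payload": {"series": "0 0 0 0 0 0 1; 0 0 0 0 0 0 1; 0 0 0 0 0 0 1; 0 0 0 0 0 0 1; 0 0 0 0 0 0 1", "squeeze": 40}}

```text
clock: 3.1
position: [0.4288, -0.1541, 0.0048]
ee_rot: [0.001, 0.333, 0.943, -0.0]
contact_force: [1.0, -0.6, 0.1]
width: 0.0
gripper_force: 0.0
```

Call:
{"api": "servo_tool", "payload": {"series": "0 0 -0.05 0 0 0 1; 0 0 -0.1 0 0 0 1; 0 0 -0.15 0 0 0 1; 0 0 -0.19 0 0 0 1"}}

```text
clock: 3.5
position: [0.4287, -0.1542, 0.1973]
ee_rot: [0.002, 0.333, 0.943, -0.0]
contact_force: [0.5, 0.3, -0.7]
width: 0.0
gripper_force: 0.0
```

```bash
python3 - <<'E'
from h import *
plan((.505,.286,.195),51)
E
```

```text
shift [0.2173 0.3903 0.0019] len 0.447 rv [0.04 0.19 0.06] pos [ 0.4287 -0.1542  0.1973] w 0.0 t 3.5
```

```bash
python3 - <<'E'
from h import *
snap('wrist','w2.png')
E
```

```text
(no output)
```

View pics/w2.png

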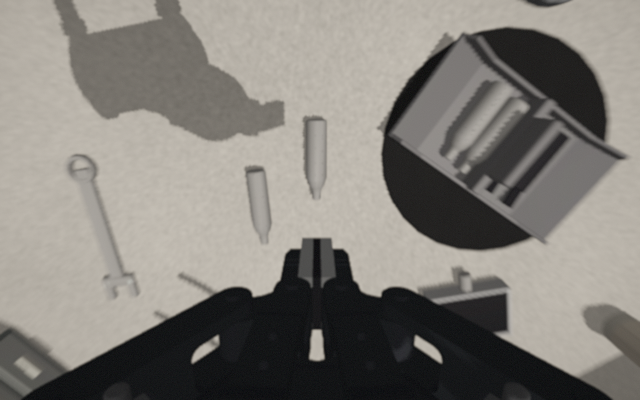

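```bash
python3 - <<'E'
from h import *
ci=eyes.camera_info('wrist'); s=manip.get_state()
print(ci['eye'],rot(ci['orientation']).as_matrix(), proj(ci,s['position']))
a=onz(ci,316,119,.011);b=onz(ci,317,198,.010);print(a,b,(a+b)/2)
im=snap('top'); t=eyes.camera_info('top')
cv2.imwrite('pics/t2.png',cv2.resize(im[160:270,320:480,::-1],None,fx=5,fy=5))
a=onz(t,*proj(t,(.4283,-.153,.011)),.0);print(proj(t,(.4283,-.153,.011)))
E
```

```text
[ 0.37261234 -0.10883769  0.37571041] [[ 0.6279745   0.74091232  0.23811123]
 [ 0.77822738 -0.59910747 -0.18823493]
 [ 0.00318864  0.30351141 -0.95282247]] [316.84208228 229.44102164]
[ 0.39994224 -0.12991532  0.011     ] [ 0.46934913 -0.18449638  0.01      ] [ 0.43464569 -0.15720585  0.0105    ]
[360.35041258 234.64479651]
```

View pics/t2.png

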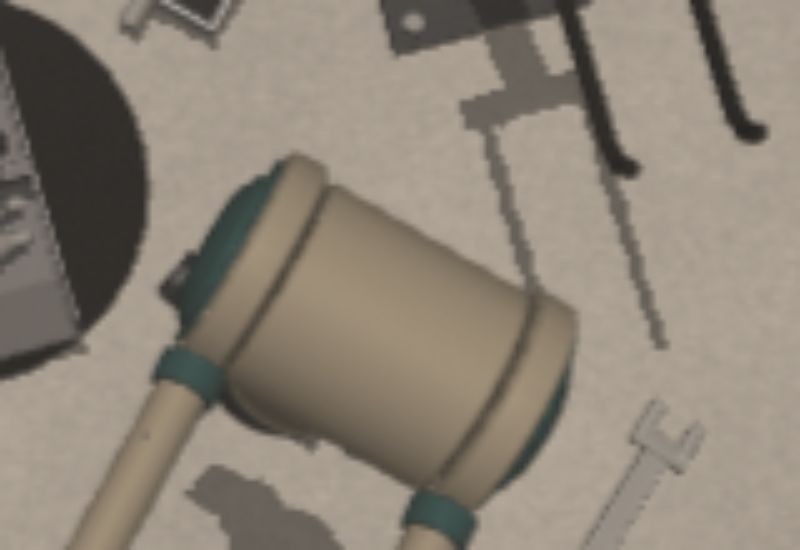

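Call:
{"api": "servo_tool", "payload": {"series": "-0.001 0 0.05 0 0 0 0.4; -0.001 0 0.1 0 0 0 0.4; -0.001 0 0.15 0 0 0 0.4; -0.001 0 0.195 0 0 0 0.4; -0.001 0 0.196 0 0 0 0.4"}}

```text
clock: 4.1
position: [0.4235, -0.1516, -0.0069]
ee_rot: [-0.007, 0.333, 0.943, 0.001]
contact_force: [-1.5, 1.3, 0.1]
width: 0.051
gripper_force: 0.0
```

Call:
{"api": "servo_tool", "payload": {"series": "0 0 0 0 0 0 0.5; 0 0 0 0 0 0 0.6"}}

```text
clock: 4.3
position: [0.4308, -0.1554, -0.0002]
ee_rot: [0.002, 0.333, 0.943, -0.0]
contact_force: [0.3, -1.0, 0.1]
width: 0.0345
gripper_force: 0.0
```

```bash
python3 - <<'E'
from h import *
snap('wrist','w3.png'); print(manip.get_state()['position'])
E
```

```text
[ 4.31119978e-01 -1.55593622e-01  1.28421618e-04]
```

View pics/w3.png

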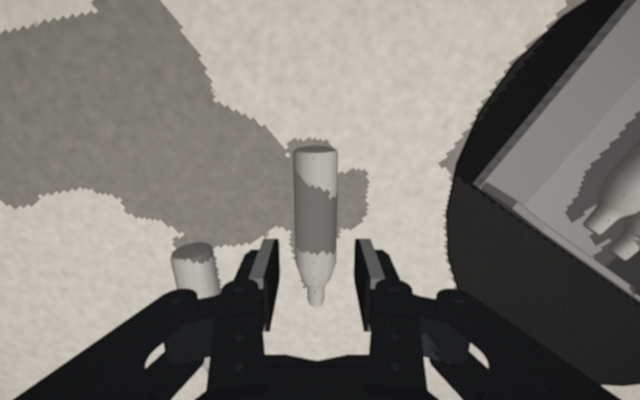

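```bash
python3 - <<'E'
from h import *
ci=eyes.camera_info('wrist'); s=manip.get_state()
print(proj(ci,s['position']),s['position'])
print(onz(ci,316,158,.011),onz(ci,316,300,.008))
R0=rot(s['ee_rot'])
print('cam in tool',R0.inv().apply(ci['eye']-s['position']),(R0.inv()*rot(ci['orientation'])).as_matrix())
E
```

```text
[316.8308222  229.45612123] [ 4.31119978e-01 -1.55593622e-01  1.28421618e-04]
[ 0.39799454 -0.12942995  0.011     ] [ 0.46174129 -0.1809205   0.008     ]
cam in tool [ 0.07362171 -0.00033764 -0.17353165] [[ 4.18488150e-04 -9.57282583e-01 -2.89153734e-01]
 [ 9.99999855e-01  3.02251087e-04  4.46642645e-04]
 [-3.40166195e-04 -2.89153878e-01  9.57282570e-01]]
```

Call:
{"api": "servo_tool", "payload": {"series": "0 0 0.004 0 0 0 0.6; 0 0 0.008 0 0 0 0.6; 0 0 0.008 0 0 0 0.6"}}

```text
clock: 4.65
position: [0.429, -0.1545, -0.0098]
ee_rot: [0.0, 0.333, 0.943, 0.0]
contact_force: [-0.2, 0.7, -0.9]
width: 0.0341
gripper_force: 0.0
```

```bash
python3 - <<'E'
from h import *
s=manip.get_state(); print(s['position'],s['contact_force'],s['qpos'])
im=snap('wrist'); 
s2=snap('scene'); ci=eyes.camera_info('scene'); u,v=proj(ci,s['position']).astype(int); print(u,v)
a=cv2.resize(im[130:350,200:440,::-1],(400,366)); b=cv2.resize(s2[max(0,v-55):v+45,u-55:u+55,::-1],(400,366)); cv2.imwrite('pics/m1.png',np.hstack([a,b]))
E
```

```text
[ 0.42904992 -0.1544617  -0.00979775] [-0.22056492  0.72054526 -0.86932937] [-4.98434495e-01  3.28077304e-01  2.04976021e+00  1.42635927e-04
  7.63353613e-01 -1.38979065e+00]
273 229
```

View pics/m1.png

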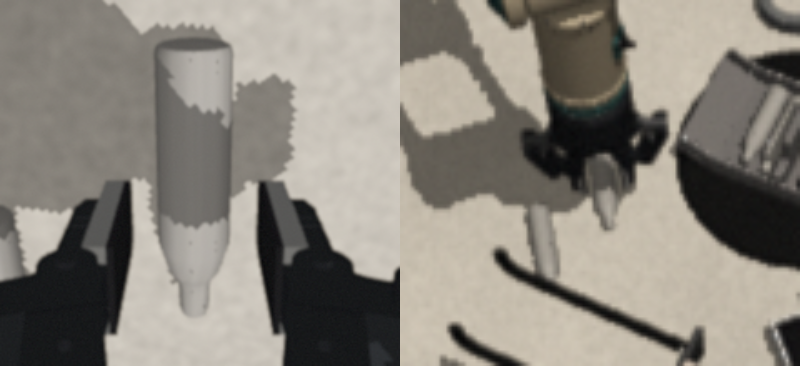

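Call:
{"api": "servo_tool", "payload": {"series": "0 0 0.003 0 0 0 0.6; 0 0 0.006 0 0 0 0.6; 0 0 0.006 0 0 0 0.6"}}

```text
clock: 5.05
position: [0.4287, -0.1543, -0.0165]
ee_rot: [-0.001, 0.333, 0.943, 0.0]
contact_force: [-0.3, -0.2, -0.4]
width: 0.0339
gripper_force: 0.0
```

Call:
{"api": "servo_tool", "payload": {"series": "0 0 0.002 0 0 0 0.6; 0 0 0.004 0 0 0 0.6; 0 0 0.004 0 0 0 0.6"}}

```text
clock: 5.35
position: [0.4288, -0.1544, -0.0203]
ee_rot: [-0.0, 0.333, 0.943, 0.0]
contact_force: [-0.6, 0.6, 0.8]
width: 0.0342
gripper_force: 0.0
```

Call:
{"api": "servo_tool", "payload": {"series": "0 0 0.002 0 0 0 0.6; 0 0 0.004 0 0 0 0.6; 0 0 0.004 0 0 0 0.6"}}

```text
clock: 5.65
position: [0.4288, -0.1544, -0.0243]
ee_rot: [-0.0, 0.333, 0.943, 0.0]
contact_force: [-0.0, -0.2, -0.4]
width: 0.034
gripper_force: 0.0
```

```bash
python3 - <<'E'
from h import *
s=manip.get_state(); print(s['position'],s['contact_force'],s['qpos'])
im=snap('wrist'); 
cv2.imwrite('pics/m2.png',cv2.resize(im[130:350,200:440,::-1],(600,550)))
E
```

```text
[ 0.42883914 -0.15436995 -0.02428672] [-0.02701542 -0.24900146 -0.37345791] [-4.98481376e-01  3.51734035e-01  2.06566238e+00  1.52304334e-04
  7.24808366e-01 -1.38972624e+00]
```

View pics/m2.png

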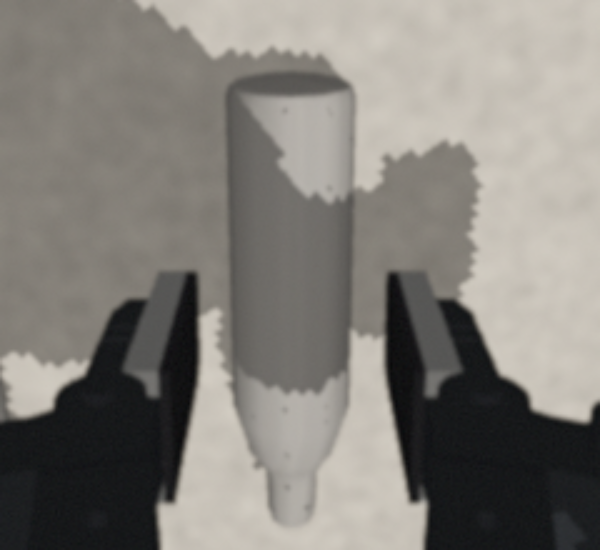

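Call:
{"api": "servo_tool", "payload": {"series": "0 0 0.003 0 0 0 0.6; 0 0 0.005 0 0 0 0.6; 0 0 0.005 0 0 0 0.6"}}

```text
clock: 6.0
position: [0.4288, -0.1544, -0.0293]
ee_rot: [-0.0, 0.333, 0.943, 0.0]
contact_force: [0.3, -0.3, -0.7]
width: 0.034
gripper_force: 0.0
```

Call:
{"api": "servo_tool", "payload": {"series": "0 0 0 0 0 0 1; 0 0 0 0 0 0 1; 0 0 0 0 0 0 1; 0 0 0 0 0 0 1", "squeeze": 40}}

```text
clock: 6.4
position: [0.4291, -0.1545, -0.0289]
ee_rot: [0.0, 0.333, 0.943, 0.0]
contact_force: [-0.3, -0.3, 2.1]
width: 0.0202
gripper_force: 39.1
```

Call:
{"api": "servo_tool", "payload": {"series": "0 0 -0.05 0 0 0 1; 0 0 -0.1 0 0 0 1; 0 0 -0.15 0 0 0 1; 0 0 -0.2 0 0 0 1; 0 0 -0.21 0 0 0 1"}}

```text
clock: 6.9
position: [0.4325, -0.1563, 0.1869]
ee_rot: [0.006, 0.333, 0.943, -0.001]
contact_force: [1.0, -0.9, -0.3]
width: 0.0202
gripper_force: 39.3
```

Call:
{"api": "servo_tool", "payload": {"series": "0.109 0.195 0 0 0 0 1; 0.109 0.195 0 0 0 0 1; 0.109 0.195 0 0 0 0 1; 0.109 0.195 0 0 0 0 1; 0.109 0.195 0 0 0 0 1"}}

```text
clock: 7.4
position: [0.4664, 0.0693, 0.1801]
ee_rot: [-0.001, 0.332, 0.943, 0.001]
contact_force: [-0.0, -0.2, -0.5]
width: 0.0209
gripper_force: 39.4
```

Call:
{"api": "servo_tool", "payload": {"series": "0.109 0.195 0 0 0 0 1; 0.109 0.195 0 0 0 0 1; 0.109 0.195 0 0 0 0 1; 0.109 0.195 0 0 0 0 1; 0.109 0.195 0 0 0 0 1"}}

```text
clock: 7.9
position: [0.5045, 0.2899, 0.1797]
ee_rot: [-0.001, 0.332, 0.943, 0.001]
contact_force: [-0.4, -0.8, -0.9]
width: 0.0203
gripper_force: 39.5
```

```bash
python3 - <<'E'
from h import *
plan((.505,.286,.07),51)
E
```

```text
shift [-0.003  -0.0028  0.1097] len 0.11 rv [ 0.03 -0.09  0.23] pos [0.5045 0.2899 0.1797] w 0.0203 t 7.9
```

Call:
{"api": "servo_tool", "payload": {"series": "-0.003 -0.003 0.05 0 0 0 1; -0.003 -0.003 0.1 0 0 0 1; -0.003 -0.003 0.11 0 0 0 1; -0.003 -0.003 0.11 0 0 0 0.5; -0.003 -0.003 0.11 0 0 0 0.5"}}

```text
clock: 8.4
position: [0.5067, 0.2821, 0.0726]
ee_rot: [0.001, 0.333, 0.943, 0.001]
contact_force: [-0.6, -0.3, 0.5]
width: 0.0426
gripper_force: 0.0
```

Call:
{"api": "servo_tool", "payload": {"series": "0 0 0 0 0 0 0.5; 0 0 0 0 0 0 0.5; 0 0 -0.05 0 0 0 0.5; 0 0 -0.1 0 0 0 0.5; 0 0 -0.12 0 0 0 0.5"}}

```text
clock: 8.9
position: [0.508, 0.2828, 0.1978]
ee_rot: [0.004, 0.333, 0.943, 0.004]
contact_force: [1.0, 0.2, -0.2]
width: 0.0423
gripper_force: 0.0
```

```bash
python3 - <<'E'
from h import *
plan((.4315,-.2335,.05),57); im=snap('top','t3.png')
E
```

```text
shift [-0.2642 -0.451   0.1448] len 0.542 rv [ 0.55  0.33 -5.95] pos [0.508  0.2828 0.1978] w 0.0423 t 8.9
```

Call:
{"api": "servo_tool", "payload": {"series": "-0.11 -0.188 0 0 0 0 0.5; -0.11 -0.188 0 0 0 0 0.5; -0.11 -0.188 0 0 0 0 0.5; -0.11 -0.188 0 0 0 0 0.5; -0.11 -0.188 0 0 0 0 0.5"}}

```text
clock: 9.45
position: [0.4714, 0.0625, 0.1918]
ee_rot: [0.001, 0.335, 0.942, -0.001]
contact_force: [0.2, -0.1, 0.6]
width: 0.0425
gripper_force: 0.0
```

Call:
{"api": "servo_tool", "payload": {"series": "-0.11 -0.188 0 0 0 0 0.5; -0.11 -0.188 0 0 0 0 0.5; -0.11 -0.188 0 0 0 0 0.5; -0.11 -0.188 0 0 0 0 0.5; -0.11 -0.188 0 0 0 0 0.5"}}

```text
clock: 9.95
position: [0.4393, -0.1535, 0.1919]
ee_rot: [0.001, 0.335, 0.942, -0.001]
contact_force: [0.6, 0.1, 0.4]
width: 0.0426
gripper_force: 0.0
```

Call:
{"api": "servo_tool", "payload": {"series": "-0.044 -0.075 0.05 0 0 -6 0.5; -0.044 -0.075 0.1 0 0 -6 0.5; -0.044 -0.075 0.14 0 0 -6 0.5; -0.044 -0.075 0.14 0 0 -6 0.5; -0.044 -0.075 0.14 0 0 -6 0.5"}}

```text
clock: 10.45
position: [0.4244, -0.2344, 0.0484]
ee_rot: [-0.003, 0.284, 0.959, 0.001]
contact_force: [-1.5, 0.2, -0.1]
width: 0.0425
gripper_force: 0.0
```

```bash
cat >> h.py <<'E'
def carts(cam,im,zlim=.011,box=None):
    "bright-metal blobs vs local background"
E
python3 - <<'E'
from h import *
plan((.4315,-.2335,-.031),57); im=snap('wrist','w4.png')
E
```

```text
shift [-0.006   0.0045  0.0794] len 0.08 rv [ 0.02 -0.37 -0.04] pos [ 0.4244 -0.2344  0.0484] w 0.0425 t 10.45
```

View pics/w4.png

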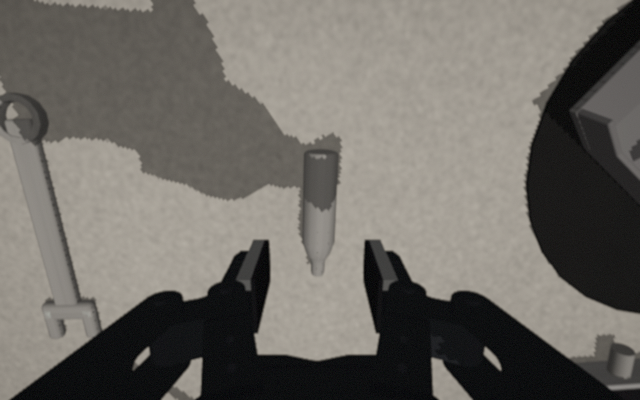

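```bash
python3 - <<'E'
from h import *
ci=eyes.camera_info('wrist')
a=onz(ci,320,158,.011);b=onz(ci,318,272,.009);m=(a+b)/2;print(m,np.degrees(np.arctan2(*(b-a)[1::-1])))
plan((m[0],m[1],-.031),np.degrees(np.arctan2(*(b-a)[1::-1]))+90)
E
```

```text
[ 0.43436158 -0.23843462  0.01      ] -33.78080889356399
shift [-0.0091  0.0015  0.0813] len 0.082 rv [ 0.02 -0.15  0.78] pos [ 0.4261 -0.2349  0.0504] w 0.0427 t 10.5
```

Call:
{"api": "servo_tool", "payload": {"series": "-0.007 0.002 0.04 0 0 0 0.5; -0.007 0.002 0.07 0 0 0 0.5; -0.007 0.002 0.081 0 0 0 0.5; -0.007 0.002 0.081 0 0 0 0.5; -0.007 0.002 0.081 0 0 0 1"}}

```text
clock: 11.0
position: [0.4354, -0.2379, -0.0283]
ee_rot: [0.002, 0.283, 0.959, -0.001]
contact_force: [-0.1, -0.4, 0.5]
width: 0.0294
gripper_force: 0.0
```

Call:
{"api": "servo_tool", "payload": {"series": "0 0 0 0 0 0 1; 0 0 0 0 0 0 1; 0 0 0 0 0 0 1; 0 0 0 0 0 0 1"}}

```text
clock: 11.4
position: [0.4355, -0.2381, -0.028]
ee_rot: [0.002, 0.284, 0.959, -0.001]
contact_force: [0.3, 0.3, 7.5]
width: 0.0204
gripper_force: 39.7
```

Call:
{"api": "servo_tool", "payload": {"series": "0 0 -0.05 0 0 0 1; 0 0 -0.1 0 0 0 1; 0 0 -0.15 0 0 0 1; 0 0 -0.2 0 0 0 1; 0 0 -0.21 0 0 0 1"}}

```text
clock: 11.9
position: [0.4372, -0.2396, 0.1872]
ee_rot: [0.007, 0.283, 0.959, -0.002]
contact_force: [1.3, -0.0, -0.7]
width: 0.0205
gripper_force: 39.4
```

Call:
{"api": "servo_tool", "payload": {"series": "0.075 0.16 0 0 0 0 1; 0.075 0.16 0 0 0 0 1; 0.075 0.16 0 0 0 0 1; 0.075 0.16 0 0 0 0 1"}}

```text
clock: 12.3
position: [0.4571, -0.0588, 0.18]
ee_rot: [-0.0, 0.283, 0.959, 0.001]
contact_force: [0.3, -1.0, -0.1]
width: 0.0201
gripper_force: 39.4
```

Call:
{"api": "servo_tool", "payload": {"series": "0.075 0.16 0 0 0 0 1; 0.075 0.16 0 0 0 0 1; 0.075 0.16 0 0 0 0 1; 0.075 0.16 0 0 0 0 1"}}

```text
clock: 12.7
position: [0.4816, 0.1164, 0.18]
ee_rot: [-0.0, 0.282, 0.959, 0.001]
contact_force: [0.5, -1.0, -0.1]
width: 0.0203
gripper_force: 39.5
```

Call:
{"api": "servo_tool", "payload": {"series": "0.075 0.16 0 0 0 0 1; 0.075 0.16 0 0 0 0 1; 0.075 0.16 0 0 0 0 1; 0.075 0.16 0 0 0 0 1; 0.075 0.16 0 0 0 0 1"}}

```text
clock: 13.2
position: [0.5059, 0.2917, 0.1794]
ee_rot: [-0.0, 0.281, 0.96, 0.001]
contact_force: [-0.2, -0.5, -0.7]
width: 0.0204
gripper_force: 39.5
```

```bash
python3 - <<'E'
from h import *
plan((.505,.286,.07),57); plan((.505,.286,.07),57)
E
```

```text
shift [-0.0024 -0.0054  0.1094] len 0.11 rv [ 0.08 -0.05  0.3 ] pos [0.5059 0.2917 0.1794] w 0.0204 t 13.2
shift [-0.0024 -0.0054  0.1094] len 0.11 rv [ 0.08 -0.05  0.3 ] pos [0.5059 0.2917 0.1794] w 0.0204 t 13.2
```

Call:
{"api": "servo_tool", "payload": {"series": "-0.002 -0.005 0.05 0 0 0 1; -0.002 -0.005 0.1 0 0 0 1; -0.002 -0.005 0.11 0 0 0 1; -0.002 -0.005 0.11 0 0 0 0.5; -0.002 -0.005 0.11 0 0 0 0.5"}}

```text
clock: 13.7
position: [0.5068, 0.2829, 0.0721]
ee_rot: [0.001, 0.284, 0.959, 0.001]
contact_force: [1.0, -1.1, 0.0]
width: 0.0425
gripper_force: 0.0
```

Call:
{"api": "servo_tool", "payload": {"series": "0 0 0 0 0 0 0.5; 0 0 0 0 0 0 0.5; 0 0 -0.05 0 0 0 0.5; 0 0 -0.1 0 0 0 0.5; 0 0 -0.1 0 0 0 0.5"}}

```text
clock: 14.2
position: [0.5102, 0.2849, 0.1789]
ee_rot: [0.007, 0.283, 0.959, 0.006]
contact_force: [0.6, 0.4, 0.2]
width: 0.0427
gripper_force: 0.0
```

```bash
python3 - <<'E'
from h import *
plan((.681,.164,.05),36)
E
```

```text
shift [-0.2078 -0.0106  0.1308] len 0.246 rv [ 0.92  0.41 21.07] pos [0.5102 0.2849 0.1789] w 0.0427 t 14.2
```

Call:
{"api": "servo_tool", "payload": {"series": "-0.21 -0.01 0 0 0 21 0.5; -0.21 -0.01 0 0 0 21 0.5; -0.21 -0.01 0 0 0 21 0.5; -0.21 -0.01 0.05 0 0 21 0.5; -0.21 -0.01 0.09 0 0 21 0.5"}}

```text
clock: 14.7
position: [0.6793, 0.1602, 0.0946]
ee_rot: [0.005, 0.455, 0.891, 0.003]
contact_force: [-0.2, 0.1, -0.5]
width: 0.043
gripper_force: 0.0
```

Call:
{"api": "servo_tool", "payload": {"series": "0 0 0.02 0 0 0 0.4; 0 0 0.02 0 0 0 0.4"}}

```text
clock: 14.9
position: [0.6701, 0.1614, 0.0674]
ee_rot: [-0.003, 0.454, 0.891, -0.002]
contact_force: [-0.9, -0.5, -0.1]
width: 0.0511
gripper_force: 0.0
```

```bash
python3 - <<'E'
from h import *
plan((.681,.164,-.028),36); im=snap('wrist','w5.png')
print(im[100:300:25,317].tolist())
# segment: bright cartridge vs bench: print col profile saturation
hsv=cv2.cvtColor(im,cv2.COLOR_RGB2HSV); m=((hsv[:,:,1]<18)&(hsv[:,:,2]>75)).astype(np.uint8); m[235:]=0
m=cv2.morphologyEx(m,cv2.MORPH_OPEN,np.ones((5,5)))
n,l,st,c=cv2.connectedComponentsWithStats(m)
for i in range(1,n):
    if st[i,4]>300: print(st[i],c[i])
E
```

```text
shift [-0.0046  0.0109  0.0953] len 0.096 rv [-0.37 -0.21 -0.01] pos [0.6701 0.1614 0.0674] w 0.0511 t 14.9
[[188, 183, 174], [192, 187, 177], [187, 182, 172], [120, 116, 109], [189, 183, 174], [187, 181, 172], [186, 180, 171], [195, 189, 180]]
[225 104  28  64 956] [240.27615063 129.89748954]
```

View pics/w5.png

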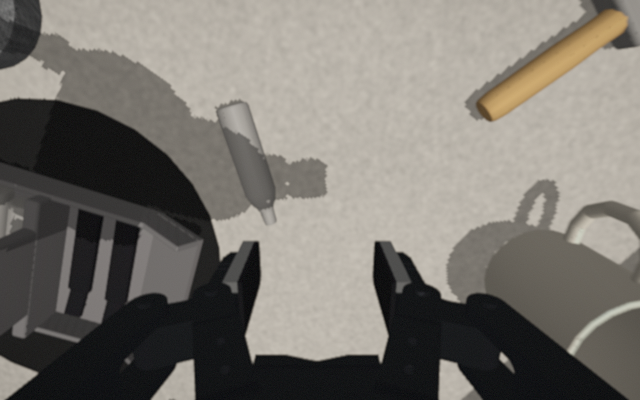

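```bash
python3 - <<'E'
from h import *
ci=eyes.camera_info('wrist')
a=onz(ci,231,106,.013);b=onz(ci,270,222,.009);m=(a+b)/2;print(a,b,m,np.linalg.norm(b-a))
plan((m[0],m[1],.03),np.degrees(np.arctan2(*(b-a)[1::-1]))+90)
E
```

```text
[0.58833847 0.18032329 0.013     ] [0.6553134  0.12559417 0.009     ] [0.62182594 0.15295873 0.011     ] 0.08658474300932566
shift [ 0.0218 -0.0456  0.0403] len 0.065 rv [ -0.12  -0.1  -14.71] pos [0.6717 0.1622 0.0702] w 0.0514 t 14.95
```

Call:
{"api": "servo_tool", "payload": {"series": "0.022 -0.046 0.02 0 0 -8 0.4; 0.022 -0.046 0.04 0 0 -14.7 0.4; 0.022 -0.046 0.04 0 0 -14.7 0.4; 0.022 -0.046 0.04 0 0 -14.7 0.4"}}

```text
clock: 15.35
position: [0.6247, 0.1541, 0.034]
ee_rot: [0.003, 0.337, 0.942, 0.001]
contact_force: [0.4, 0.1, 0.8]
width: 0.0514
gripper_force: 0.0
```

```bash
python3 - <<'E'
from h import *
plan((.6218,.153,-.028),50.7); im=snap('wrist','w6.png')
g=cv2.GaussianBlur(im,(5,5),0).astype(int); d=g[:,:,0]-g[:,:,2]
for v in range(130,290,15): 
    r=d[v,270:366]; k=np.where(r<9)[0]; print(v, (270+k.min(),270+k.max(),len(k)) if len(k) else None)
E
```

```text
shift [ 0.0018 -0.003   0.062 ] len 0.062 rv [ 0.24  0.22 -0.03] pos [0.6247 0.1541 0.034 ] w 0.0514 t 15.35
130 None
145 (np.int64(291), np.int64(294), 4)
160 (np.int64(291), np.int64(301), 11)
175 (np.int64(292), np.int64(326), 35)
190 (np.int64(292), np.int64(327), 36)
205 (np.int64(293), np.int64(326), 34)
220 (np.int64(294), np.int64(325), 6)
235 (np.int64(294), np.int64(296), 3)
250 None
265 None
280 None
```

Call:
{"api": "servo_tool", "payload": {"series": "0.002 -0.003 0.03 0 0 0 0.4; 0.002 -0.003 0.055 0 0 0 0.4; 0.002 -0.003 0.062 0 0 0 0.4; 0.002 -0.003 0.062 0 0 0 0.4; 0.002 -0.003 0.062 0 0 0 1"}}

```text
clock: 15.9
position: [0.621, 0.1526, -0.0291]
ee_rot: [0.002, 0.336, 0.942, 0.001]
contact_force: [0.7, 0.1, -0.0]
width: 0.0379
gripper_force: 0.0
```

Call:
{"api": "servo_tool", "payload": {"series": "0 0 0 0 0 0 1; 0 0 0 0 0 0 1; 0 0 0 0 0 0 1; 0 0 0 0 0 0 1"}}

```text
clock: 16.3
position: [0.6207, 0.1525, -0.0289]
ee_rot: [0.002, 0.336, 0.942, 0.001]
contact_force: [0.1, 0.3, 6.2]
width: 0.0206
gripper_force: 39.2
```

Call:
{"api": "servo_tool", "payload": {"series": "0 0 -0.05 0 0 0 1; 0 0 -0.1 0 0 0 1; 0 0 -0.15 0 0 0 1; 0 0 -0.2 0 0 0 1; 0 0 -0.21 0 0 0 1"}}

```text
clock: 16.8
position: [0.6225, 0.1528, 0.1869]
ee_rot: [0.006, 0.336, 0.942, 0.003]
contact_force: [1.0, -0.1, -0.3]
width: 0.0202
gripper_force: 39.3
```

Call:
{"api": "servo_tool", "payload": {"series": "0.175 0.029 0 0 0 0 1; 0.175 0.029 0 0 0 0 1; 0.175 0.029 0 0 0 0 1; 0.175 0.029 0 0 0 0 1; 0.175 0.029 0 0 0 0 1"}}

```text
clock: 17.3
position: [0.498, 0.2878, 0.1788]
ee_rot: [-0.001, 0.334, 0.943, -0.0]
contact_force: [0.8, -0.4, 0.0]
width: 0.0205
gripper_force: 39.3
```

```bash
python3 - <<'E'
from h import *
plan((.505,.286,.07),51)
E
```

```text
shift [-0.0069  0.0032  0.1088] len 0.109 rv [-0.07 -0.15  0.  ] pos [0.498  0.2878 0.1788] w 0.0205 t 17.3
```

Call:
{"api": "servo_tool", "payload": {"series": "-0.006 0.003 0.05 0 0 0 1; -0.006 0.003 0.1 0 0 0 1; -0.006 0.003 0.11 0 0 0 1; -0.006 0.003 0.11 0 0 0 0.5; -0.006 0.003 0.11 0 0 0 0.5"}}

```text
clock: 17.8
position: [0.51, 0.2841, 0.0709]
ee_rot: [0.001, 0.336, 0.942, 0.001]
contact_force: [0.8, -0.1, 0.9]
width: 0.0428
gripper_force: 0.0
```

Call:
{"api": "servo_tool", "payload": {"series": "0 0 0 0 0 0 0.5; 0 0 0 0 0 0 0.5; 0 0 -0.05 0 0 0 0.5; 0 0 -0.1 0 0 0 0.5; 0 0 -0.15 0 0 0 0.5"}}

```text
clock: 18.3
position: [0.5082, 0.2839, 0.2223]
ee_rot: [0.001, 0.336, 0.942, 0.001]
contact_force: [1.1, -0.2, 0.9]
width: 0.0426
gripper_force: 0.0
```

```bash
cat >> h.py <<'E'
def pour(lip,ydeg,th,zt=-.019):
    "tool pose so that the dish lip is at lip; dish x=-tool y, tipped th deg"
    a=np.radians(ydeg); Y=np.array([np.cos(a),np.sin(a),0]); Z=np.array([0,0,-1.]); T=R.from_matrix(np.c_[np.cross(Y,Z),Y,Z])*R.from_rotvec([-np.radians(th),0,0])
    p=np.array(lip)-T.apply([0,-.105,zt])
    s=manip.get_state(); Rt=rot(s['ee_rot'])
    print('pour TCP',np.round(p,3),'shift',np.round(Rt.inv().apply(p-s['position']),4),'rv',np.round(np.degrees((Rt.inv()*T).as_rotvec()),2)); return p,T
E
python3 - <<'E'
from h import *
for y in (-60,-20):
  a=np.radians(y)
  for th in (0,30,55): pour(np.array([.505,.286,.14])+.02*np.array([np.cos(a),np.sin(a),0]),y,th)
s=manip.get_state(); print(s['qpos'],s['position'])
E
```

```text
pour TCP [0.568 0.178 0.121] shift [-0.113  -0.0449  0.1014] rv [ 1.2000e-01 -6.0000e-02  1.1077e+02]
pour TCP [0.565 0.182 0.176] shift [-0.1087 -0.0432  0.0463] rv [-19.83 -28.96 107.84]
pour TCP [0.553 0.203 0.215] shift [-0.0857 -0.0344  0.0073] rv [-36.17 -52.61 100.93]
pour TCP [0.622 0.243 0.121] shift [-0.1141  0.0406  0.1015] rv [ 1.200e-01 -2.000e-02  7.077e+01]
pour TCP [0.618 0.245 0.176] shift [-0.1098  0.0392  0.0465] rv [-25.93 -18.52  69.04]
pour TCP [0.595 0.253 0.215] shift [-0.0866  0.0311  0.0074] rv [-47.5  -33.83  64.95]
[ 3.89924803e-01  2.73754038e-01  1.45012954e+00  1.91490138e-05
  1.41572684e+00 -4.96098437e-01] [0.50822093 0.28390224 0.22234534]
```

Call:
{"api": "servo_tool", "payload": {"series": "-0.086 -0.034 0 0 0 8.5 0.5; -0.086 -0.034 0 0 0 17 0.5; -0.086 -0.034 0 0 0 25.5 0.5; -0.086 -0.034 0 0 0 34 0.5; -0.086 -0.034 0 0 0 42 0.5"}}

```text
clock: 18.8
position: [0.5539, 0.2027, 0.2208]
ee_rot: [0.001, 0.654, 0.757, 0.001]
contact_force: [0.3, 0.5, -0.1]
width: 0.0425
gripper_force: 0.0
```

Call:
{"api": "servo_tool", "payload": {"series": "0 0 0 0 0 8.5 0.5; 0 0 0 0 0 17 0.5; 0 0 0 0 0 25.5 0.5; 0 0 0 0 0 34 0.5; 0 0 0 0 0 42 0.5"}}

```text
clock: 19.3
position: [0.5536, 0.2032, 0.2208]
ee_rot: [0.0, 0.881, 0.473, 0.001]
contact_force: [0.3, 0.4, -0.4]
width: 0.0427
gripper_force: 0.0
```

Call:
{"api": "servo_tool", "payload": {"series": "0 0 0 0 0 8.5 0.5; 0 0 0 0 0 17 0.5; 0 0 0 0 0 26.5 0.5; 0 0 0 0 0 26.5 0.5"}}

```text
clock: 19.7
position: [0.5536, 0.2032, 0.2206]
ee_rot: [0.0, 0.965, 0.261, 0.001]
contact_force: [0.9, 0.1, -0.3]
width: 0.0425
gripper_force: 0.0
```

Call:
{"api": "servo_tool", "payload": {"series": "0 0 0 -8.5 0 0 0.5; 0 0 0 -17 0 0 0.5; 0 0 0 -25.5 0 0 0.5; 0 0 0 -34 0 0 0.5; 0 0 0 -42 0 0 0.5"}}

```text
clock: 20.2
position: [0.5537, 0.2045, 0.2214]
ee_rot: [0.347, 0.9, 0.245, 0.096]
contact_force: [-0.7, -0.2, -0.9]
width: 0.0429
gripper_force: 0.0
```

Call:
{"api": "servo_tool", "payload": {"series": "0 0 0 -8 0 0 0.5; 0 0 0 -14 0 0 0.5; 0 0 0 -14 0 0 0.5; 0 0 0 -14 0 0 0.5; 0 0 0 -14 0 0 0.5"}}

```text
clock: 20.7
position: [0.5541, 0.2029, 0.2209]
ee_rot: [0.452, 0.853, 0.23, 0.123]
contact_force: [1.2, 0.5, 0.4]
width: 0.0429
gripper_force: 0.0
```

```bash
python3 - <<'E'
from h import *
pour(np.array([.515,.269,.14]),-60,56)
s=manip.get_state(); print(s['qpos'],s['position'])
E
```

```text
pour TCP [0.552 0.205 0.216] shift [-0.0008 -0.005   0.0005] rv [-0.1  -0.27 -0.01]
[ 0.7854977   0.46065501  1.61782377 -0.93428793  1.48151422  2.13134246] [0.55413036 0.20287817 0.22087373]
```

Call:
{"api": "servo_tool", "payload": {"series": "0 0 0 8.5 0 0 0.5; 0 0 0 17 0 0 0.5; 0 0 0 25.5 0 0 0.5; 0 0 0 34 0 0 0.5; 0 0 0 42 0 0 0.5"}}

```text
clock: 21.2
position: [0.5549, 0.2026, 0.2239]
ee_rot: [0.114, 0.959, 0.259, 0.035]
contact_force: [-0.0, -1.0, -1.1]
width: 0.0423
gripper_force: 0.0
```

Call:
{"api": "servo_tool", "payload": {"series": "0 0 0 8 0 0 0.5; 0 0 0 14 0 0 0.5; 0 0 0 14 0 0 0.5"}}

```text
clock: 21.5
position: [0.5565, 0.1985, 0.222]
ee_rot: [0.0, 0.966, 0.257, 0.003]
contact_force: [-0.5, 0.7, -0.4]
width: 0.0425
gripper_force: 0.0
```

Call:
{"api": "servo_tool", "payload": {"series": "-0.116 0.161 0 0 0 -8.5 0.5; -0.116 0.161 0 0 0 -17 0.5; -0.116 0.161 0 0 0 -25.5 0.5; -0.116 0.161 0 0 0 -34 0.5; -0.116 0.161 0 0 0 -42 0.5"}}

```text
clock: 22.0
position: [0.5335, 0.0018, 0.2205]
ee_rot: [0.002, 0.816, 0.578, -0.0]
contact_force: [-0.0, 0.9, -0.0]
width: 0.0425
gripper_force: 0.0
```

Call:
{"api": "servo_tool", "payload": {"series": "0 0 0.03 0 0 -8.5 0.5; 0 0 0.06 0 0 -17 0.5; 0 0 0.08 0 0 -25.5 0.5; 0 0 0.08 0 0 -35 0.5; 0 0 0.08 0 0 -35 0.5"}}

```text
clock: 22.5
position: [0.5338, 0.0059, 0.1396]
ee_rot: [0.001, 0.605, 0.796, -0.0]
contact_force: [0.2, -0.1, 0.0]
width: 0.0429
gripper_force: 0.0
```

```bash
python3 - <<'E'
from h import *
plan((.534,.006,.1),17)
w=snap('wrist','w7.png'); t=snap('top'); cv2.imwrite('pics/t7.png',t[:,:,::-1])
E
```

```text
shift [0.0001 0.0002 0.0396] len 0.04 rv [ 0.01  0.06 -1.44] pos [0.5338 0.0059 0.1396] w 0.0429 t 22.5
```

View pics/w7.png

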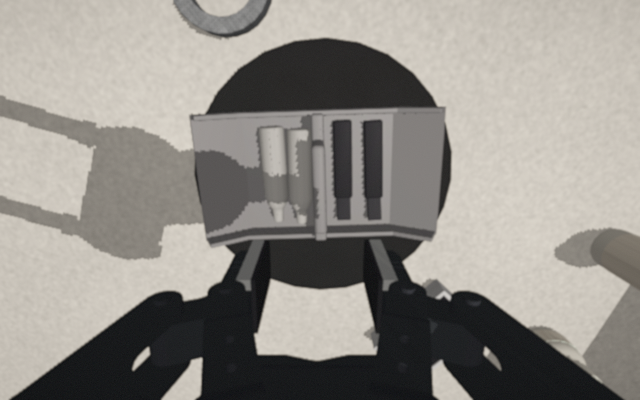

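```bash
python3 - <<'E'
from h import *
ci=eyes.camera_info('wrist')
c=np.array([onz(ci,*q,.028) for q in [(191,116),(210,243),(433,239),(445,108)]]); print(c[:,:2],c.mean(0))
d=c[0]+c[1]-c[2]-c[3]; print('xdir',np.degrees(np.arctan2(d[1],d[0])),np.linalg.norm(d)/2)
m=c.mean(0); T=totool(m); print('tool',T)
print(totool(onz(ci,318.5,145,.071)),totool(onz(ci,321,239,.071)))
E
```

```text
[[ 0.42121043  0.02957537]
 [ 0.45662292 -0.07932699]
 [ 0.65351802 -0.02123787]
 [ 0.62066222  0.09111024]] [0.5380034  0.00503019 0.028     ]
xdir -163.205324439619 0.20700287174209014
tool [-0.00148405  0.00272241  0.11240723]
[0.03585352 0.00131833 0.0693495 ] [-0.03767457  0.00343084  0.06946151]
```

Call:
{"api": "servo_tool", "payload": {"series": "-0.001 0.0025 0.04 0 0 -1.5 0.5; -0.001 0.0025 0.08 0 0 -1.5 0.5; -0.001 0.0025 0.11 0 0 -1.5 0.5; -0.001 0.0025 0.128 0 0 -1.5 0.5; -0.001 0.0025 0.128 0 0 -1.5 0.5", "squeeze": 90}}

```text
clock: 23.1
position: [0.5353, 0.0056, 0.0097]
ee_rot: [-0.002, 0.596, 0.803, -0.001]
contact_force: [-0.7, -0.2, 0.2]
width: 0.0427
gripper_force: 0.0
```

Call:
{"api": "servo_tool", "payload": {"series": "0 0 0 0 0 0 0.7; 0 0 0 0 0 0 1; 0 0 0 0 0 0 1; 0 0 0 0 0 0 1; 0 0 0 0 0 0 1"}}

```text
clock: 23.6
position: [0.538, 0.0051, 0.0132]
ee_rot: [0.001, 0.595, 0.804, 0.001]
contact_force: [-0.4, 0.1, 6.4]
width: 0.008
gripper_force: 89.0
```

Call:
{"api": "servo_tool", "payload": {"series": "0 0 -0.005 0 0 0 1; 0 0 -0.01 0 0 0 1; 0 0 -0.02 0 0 0 1; 0 0 -0.03 0 0 0 1; 0 0 -0.03 0 0 0 1"}}

```text
clock: 24.1
position: [0.5385, 0.0052, 0.0431]
ee_rot: [0.002, 0.595, 0.804, 0.001]
contact_force: [1.4, 0.4, -4.3]
width: 0.0086
gripper_force: 87.9
```

```bash
python3 - <<'E'
from h import *
s=manip.get_state();print(s['position'],s['contact_force'],s['moment'],s['width'],s['qpos'])
pour(np.array([.515,.269,.135]),-60,0)
E
```

```text
[0.53849923 0.00520714 0.04305985] [ 1.38038457  0.40048874 -4.2766622 ] [ 0.03879593 -0.08976954 -0.0630207 ] 0.008582225753241335 [-1.19654395e-01  3.54944120e-01  1.81511900e+00  1.53199913e-04
  9.67680052e-01 -4.16066026e-01]
pour TCP [0.568 0.178 0.116] shift [ 0.1568  0.0785 -0.0729] rv [ 2.300e-01 -7.000e-02  7.698e+01]
```

Call:
{"api": "servo_tool", "payload": {"series": "0 0 -0.03 0 0 0 1; 0 0 -0.07 0 0 0 1; 0 0 -0.11 0 0 0 1; 0 0 -0.15 0 0 0 1; 0 0 -0.18 0 0 0 1"}}

```text
clock: 24.6
position: [0.5374, 0.0053, 0.224]
ee_rot: [0.001, 0.595, 0.804, 0.001]
contact_force: [0.8, -0.2, -5.4]
width: 0.0082
gripper_force: 88.7
```

Call:
{"api": "servo_tool", "payload": {"series": "0.018 0.007 0 0 0 5 1; 0.036 0.014 0 0 0 12 1; 0.055 0.021 0 0 0 20 1; 0.074 0.028 0 0 0 28 1; 0.093 0.035 0 0 0 36 1"}}

```text
clock: 25.1
position: [0.5428, 0.1052, 0.221]
ee_rot: [-0.0, 0.816, 0.578, -0.0]
contact_force: [0.3, 0.4, -4.2]
width: 0.0081
gripper_force: 88.7
```

```bash
python3 - <<'E'
from h import *
p,T=pour(np.array([.515,.269,.135]),-60,55,-.015)
plan((.552,.204,.225),-60)
E
```

```text
pour TCP [0.551 0.206 0.212] shift [ 0.098  -0.0255  0.0086] rv [-52.63 -19.46  37.43]
shift [ 0.0962 -0.0241 -0.004 ] len 0.099 rv [-3.000e-02  2.000e-02  4.064e+01] pos [0.5428 0.1052 0.221 ] w 0.0081 t 25.1
```

Call:
{"api": "servo_tool", "payload": {"series": "0.02 -0.005 0 0 0 8.5 1; 0.04 -0.01 0 0 0 17 1; 0.06 -0.015 0 0 0 25.5 1; 0.08 -0.02 0 0 0 34 1; 0.096 -0.024 0 0 0 40.6 1"}}

```text
clock: 25.6
position: [0.5514, 0.2042, 0.2208]
ee_rot: [-0.0, 0.966, 0.26, -0.0]
contact_force: [1.0, -0.3, -4.3]
width: 0.0081
gripper_force: 88.7
```

Call:
{"api": "servo_tool", "payload": {"series": "0 0 0 -4 0 0 1; 0 0 0 -9 0 0 1; 0 0 0 -14 0 0 1; 0 0 0 -19 0 0 1; 0 0 0 -24 0 0 1"}}

```text
clock: 26.1
position: [0.5513, 0.2036, 0.2212]
ee_rot: [0.201, 0.944, 0.256, 0.055]
contact_force: [0.8, -0.4, -4.8]
width: 0.0084
gripper_force: 88.8
```

```bash
python3 - <<'E'
from h import *
p,T=pour(np.array([.515,.269,.135]),-60,56,-.015)
print(manip.get_state()['position'])
E
```

```text
pour TCP [0.551 0.207 0.214] shift [ 0.0013 -0.0064  0.0054] rv [-31.89  -0.27   0.26]
[0.55130715 0.20358735 0.22119913]
```

Call:
{"api": "servo_tool", "payload": {"series": "0 -0.002 0.001 -7 0 0 1; 0 -0.004 0.002 -14 0 0 1; 0 -0.006 0.005 -21 0 0 1; 0 -0.006 0.005 -28 0 0 1; 0 -0.006 0.005 -32 0 0 1"}}

```text
clock: 26.6
position: [0.5488, 0.2079, 0.2117]
ee_rot: [0.453, 0.852, 0.233, 0.123]
contact_force: [-1.2, 0.3, -3.5]
width: 0.0087
gripper_force: 89.1
```

Call:
{"api": "servo_tool", "payload": {"series": "0 0 0 0 0 0 1; 0 0 0 0 0 0 1; 0 0 0 0 0 0 1; 0 0 0 0 0 0 1; 0 0 0 0 0 0 1"}}

```text
clock: 27.1
position: [0.5505, 0.2055, 0.2152]
ee_rot: [0.452, 0.853, 0.23, 0.124]
contact_force: [-0.3, -0.6, -3.8]
width: 0.0085
gripper_force: 89.1
```

Call:
{"api": "servo_tool", "payload": {"series": "0 0 0 0 0 0 1; 0 0 0 0 0 0 1; 0 0 0 0 0 0 1; 0 0 0 0 0 0 1; 0 0 0 0 0 0 1"}}

```text
clock: 27.6
position: [0.5501, 0.2061, 0.2142]
ee_rot: [0.453, 0.852, 0.231, 0.123]
contact_force: [-0.1, -1.1, -3.2]
width: 0.0086
gripper_force: 89.1
```

```bash
python3 - <<'E'
from h import *
s=manip.get_state();print(s['position'],s['contact_force'],s['width'])
w=snap('wrist','w8.png'); t=snap('top','t8.png'); sc=snap('scene','s8.png')
E
```

```text
[0.55005748 0.20608784 0.21416691] [-0.0863578  -1.11034831 -3.15564213] 0.008643060743246108
```

Call:
{"api": "servo_tool", "payload": {"series": "0 0 0 -2 0 0 1; 0 0 0 0 0 0 1; 0 0 0 -2 0 0 1; 0 0 0 0 0 0 1; 0 0 0 0 0 0 1"}}

```text
clock: 28.25
position: [0.5505, 0.206, 0.2151]
ee_rot: [0.453, 0.852, 0.231, 0.124]
contact_force: [-0.1, 0.3, -2.7]
width: 0.0082
gripper_force: 89.1
```

```bash
python3 - <<'E'
from h import *
f=[]
for i in range(10): snap('wrist'); f.append(manip.get_state()['contact_force'])
print(np.mean(f,0),np.std(f,0))
w=cv2.imread('pics/w8.png'); b=cv2.imread('pics/s8.png'); ci=eyes.camera_info('scene'); u,v=proj(ci,(.51,.28,.1)).astype(int)
c=cv2.resize(b[v-70:v+70,u-80:u+80],(457,400)); cv2.imwrite('pics/m8.png',np.hstack([cv2.resize(w,(640,400))[:,150:493],c]))
E
```

```text
[ 0.07812825  0.12234108 -2.99342196] [0.64887048 0.50869894 0.44233474]
```

View pics/m8.png

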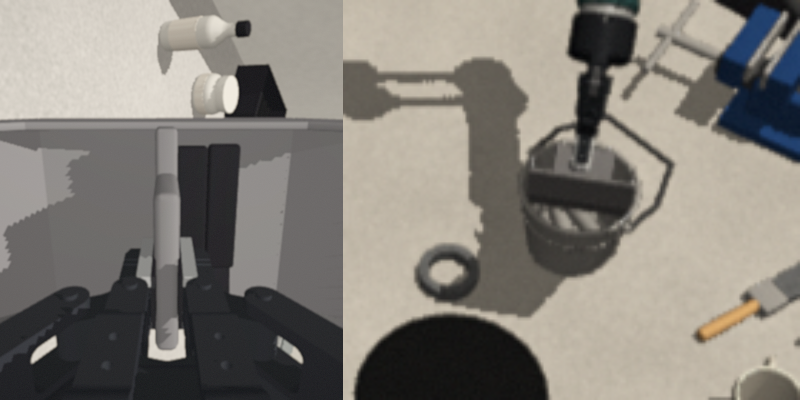

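Call:
{"api": "servo_tool", "payload": {"series": "0 0 -0.005 5 0 0 1; 0 0 -0.01 12 0 0 1; 0 0 -0.01 20 0 0 1; 0 0 -0.01 28 0 0 1; 0 0 -0.01 35 0 0 1"}}

```text
clock: 29.25
position: [0.5459, 0.213, 0.2215]
ee_rot: [0.174, 0.949, 0.258, 0.048]
contact_force: [0.6, -1.2, -4.1]
width: 0.0081
gripper_force: 89.1
```

Call:
{"api": "servo_tool", "payload": {"series": "0 0 0 7 0 0 1; 0 0 0 14 0 0 1; 0 0 0 21 0 0 1; 0 0 0 21 0 0 1; 0 0 0 21 0 0 1"}}

```text
clock: 29.75
position: [0.5456, 0.2116, 0.2194]
ee_rot: [0.001, 0.965, 0.261, -0.001]
contact_force: [0.6, 0.0, -2.8]
width: 0.0084
gripper_force: 89.1
```

```bash
python3 - <<'E'
from h import *
plan((.538,.005,.1),17)
E
```

```text
shift [-0.1104  0.1745  0.12  ] len 0.239 rv [-1.000e-02  1.900e-01 -7.673e+01] pos [0.5456 0.2116 0.2194] w 0.0084 t 29.75
```

Call:
{"api": "servo_tool", "payload": {"series": "-0.011 0.017 0 0 0 -8 1; -0.022 0.035 0 0 0 -16 1; -0.033 0.052 0 0 0 -24 1; -0.044 0.07 0 0 0 -32 1; -0.055 0.087 0 0 0 -40 1"}}

```text
clock: 30.25
position: [0.541, 0.111, 0.2194]
ee_rot: [0.001, 0.815, 0.58, -0.001]
contact_force: [0.4, 0.4, -2.7]
width: 0.0083
gripper_force: 89.2
```

```bash
python3 - <<'E'
from h import *
plan((.538,.005,.1),17)
E
```

```text
shift [-0.1008  0.0319  0.1196] len 0.16 rv [ -0.08   0.13 -36.09] pos [0.541  0.111  0.2194] w 0.0083 t 30.25
```

Call:
{"api": "servo_tool", "payload": {"series": "-0.02 0.006 0 0 0 -8 1; -0.04 0.012 0 0 0 -16 1; -0.06 0.018 0 0 0 -24 1; -0.08 0.025 0 0 0 -32 1; -0.1 0.032 0 0 0 -36 1"}}

```text
clock: 30.75
position: [0.5378, 0.0062, 0.2195]
ee_rot: [-0.0, 0.596, 0.803, -0.001]
contact_force: [0.3, 1.0, -3.4]
width: 0.0081
gripper_force: 89.1
```

Call:
{"api": "servo_tool", "payload": {"series": "0 0 0.03 0 0 0 1; 0 0 0.07 0 0 0 1; 0 0 0.11 0 0 0 1; 0 0 0.14 0 0 0 1; 0 0 0.16 0 0 0 1"}}

```text
clock: 31.25
position: [0.5362, 0.0073, 0.0571]
ee_rot: [-0.002, 0.598, 0.802, -0.002]
contact_force: [-1.4, 0.3, -2.4]
width: 0.0084
gripper_force: 89.2
```

```bash
python3 - <<'E'
from h import *
snap('wrist');plan((.538,.005,.014),17)
E
```

```text
shift [-0.0035  0.003   0.0407] len 0.041 rv [-0.55 -0.13 -0.39] pos [0.5345 0.0075 0.0548] w 0.0079 t 31.3
```

Call:
{"api": "servo_tool", "payload": {"series": "-0.001 0.001 0.012 0 0 0 1; -0.001 0.001 0.025 0 0 0 1; -0.001 0.001 0.035 0 0 0 1; -0.001 0.001 0.041 0 0 0 1; -0.001 0.001 0.043 0 0 0 1"}}

```text
clock: 31.8
position: [0.5402, 0.005, 0.0166]
ee_rot: [-0.0, 0.599, 0.801, -0.0]
contact_force: [0.4, -0.7, -2.6]
width: 0.0082
gripper_force: 89.2
```

Call:
{"api": "servo_tool", "payload": {"series": "0 0 0 0 0 0 1; 0 0 0 0 0 0 0.8; 0 0 0 0 0 0 0.6; 0 0 0 0 0 0 0.5; 0 0 0 0 0 0 0.5"}}

```text
clock: 32.3
position: [0.5407, 0.0046, 0.0174]
ee_rot: [0.001, 0.599, 0.801, 0.0]
contact_force: [-0.2, 0.6, 0.0]
width: 0.0429
gripper_force: 0.0
```

Call:
{"api": "servo_tool", "payload": {"series": "0 0 -0.03 0 0 0 0.5; 0 0 -0.07 0 0 0 0.5; 0 0 -0.12 0 0 0 0.5; 0 0 -0.17 0 0 0 0.5; 0 0 -0.2 0 0 0 0.5"}}

```text
clock: 32.8
position: [0.5418, 0.0045, 0.2214]
ee_rot: [0.003, 0.599, 0.801, 0.002]
contact_force: [0.1, -1.2, -0.4]
width: 0.0426
gripper_force: 0.0
```

```bash
python3 - <<'E'
from h import *
snap('wrist','w9.png');plan((.517,.403,.15),84);s=manip.get_state();print(s['qpos'])
E
```

```text
shift [0.3906 0.0854 0.0745] len 0.407 rv [  0.47   0.72 -67.62] pos [0.5442 0.0043 0.2255] w 0.0425 t 32.85
[-1.20060170e-01  2.06932885e-01  1.53395051e+00  7.66055811e-05
  1.38653076e+00 -4.06018330e-01]
```

```bash
python3 - <<'E'
from h import *
im=snap('top','t9.png'); ci=eyes.camera_info('top')
g=cv2.cvtColor(im,cv2.COLOR_RGB2GRAY); 
sub=g[165:225,155:180]; 
for r in range(172,222,4):
    row=g[r,155:182].astype(float); w=np.clip(125-row,0,None); print(r, row.min(), round(155+(w*np.arange(27)).sum()/max(w.sum(),1),2) if w.sum()>20 else None, np.where(row<110)[0]+155)
# dish corners from mat/dish brightness: mat dark blob
hsv=cv2.cvtColor(im,cv2.COLOR_RGB2HSV)
print(g[150:250,185:235].min())
E
```

```text
172 158.0 None []
176 70.0 176.82 [172 173 174 175 176 177 178 179 180 181]
180 73.0 169.93 [169 170 171]
184 70.0 169.57 [169 170]
188 69.0 168.72 [168 169 170]
192 73.0 167.95 [167 168 169]
196 71.0 167.56 [167 168]
200 68.0 168.53 [166 167 168 181]
204 72.0 168.35 [165 166 167 181]
208 70.0 166.43 [165 166]
212 68.0 164.71 [164 165 166]
216 74.0 163.97 [163 164 165]
220 75.0 167.51 [165 166 167 168 169 170]
65
```

```bash
python3 - <<'E'
from h import *
ci=eyes.camera_info('top')
a,b=onz(ci,170.4,178,.109),onz(ci,163.9,217,.109); e1,e2=onz(ci,170.6,176.5,.109),onz(ci,163.5,219,.109)
d=a-b; yaw=np.degrees(np.arctan2(d[1],d[0])); m=(e1+e2)/2; print(a,b,yaw,m,np.linalg.norm(e1-e2))
plan((m[0],m[1],.19),yaw+90)
E
```

```text
[0.57276883 0.3983968  0.109     ] [0.46179819 0.40950924 0.109     ] -5.71845582076925 [0.51662194 0.40418177 0.109     ] 0.12152403939202226
shift [0.3913 0.0866 0.0317] len 0.402 rv [  0.39   0.59 -67.9 ] pos [0.5436 0.0043 0.2225] w 0.043 t 32.9
```

Call:
{"api": "servo_tool", "payload": {"series": "0.195 0.043 0 0 0 -8.5 0.5; 0.195 0.043 0 0 0 -17 0.5; 0.195 0.043 0 0 0 -25.5 0.5; 0.195 0.043 0 0 0 -34 0.5; 0.195 0.043 0 0 0 -34 0.5"}}

```text
clock: 33.4
position: [0.5249, 0.2098, 0.2156]
ee_rot: [-0.002, 0.335, 0.942, 0.001]
contact_force: [-0.4, -0.8, -0.3]
width: 0.0428
gripper_force: 0.0
```

```bash
python3 - <<'E'
from h import *
plan((.5166,.4035,.18),84.3)
E
```

```text
shift [0.1286 0.145  0.0363] len 0.197 rv [  0.13  -0.19 -33.45] pos [0.5249 0.2098 0.2156] w 0.0428 t 33.4
```

Call:
{"api": "servo_tool", "payload": {"series": "0.129 0.145 0 0 0 -8.5 0.7; 0.129 0.145 0 0 0 -17 0.7; 0.129 0.145 0 0 0 -25.5 0.7; 0.129 0.145 0.03 0 0 -33.5 0.7; 0.129 0.145 0.03 0 0 -33.5 0.7"}}

```text
clock: 33.9
position: [0.5169, 0.401, 0.1818]
ee_rot: [-0.003, 0.051, 0.999, -0.001]
contact_force: [0.2, -1.6, -0.8]
width: 0.0259
gripper_force: 0.0
```

Call:
{"api": "servo_tool", "payload": {"series": "0 0 0 0 0 0 0.7; 0 0 0 0 0 0 0.7"}}

```text
clock: 34.1
position: [0.5199, 0.3964, 0.1868]
ee_rot: [-0.0, 0.054, 0.999, -0.001]
contact_force: [-1.0, -0.5, 0.2]
width: 0.0261
gripper_force: 0.0
```

```bash
python3 - <<'E'
from h import *
im=snap('wrist','w10.png'); ci=eyes.camera_info('wrist'); plan((.5166,.4035,.065),84.3)
for p in [(.5166,.404,.109),(.5729,.3984,.109),(.4605,.41,.109)]: print(proj(ci,p))
g=cv2.cvtColor(im,cv2.COLOR_RGB2GRAY)
for v in range(20,231,15):
    row=g[v,200:440]; k=np.where(row<100)[0]+200; print(v,k.min() if len(k) else None,k.max() if len(k) else None,len(k), k[np.abs(k-317)<40][:20])
E
```

```text
shift [0.0045 0.0068 0.1224] len 0.123 rv [-0.02  0.04 -0.56] pos [0.5202 0.3963 0.1874] w 0.0255 t 34.15
[326.13133024 184.17812338]
[326.21990211 250.83220901]
[326.60998673 108.81336905]
20 None None 0 []
35 None None 0 []
50 None None 0 []
65 200 241 42 []
80 244 271 28 []
95 200 302 33 [278 279 280 281 282 283 284 285 286 287 288 289 290 291 292 293 294 295
 296 297]
110 200 324 32 [308 309 310 311 312 313 314 315 316 317 318 319 320 321 322 323 324]
125 201 324 34 [315 316 317 318 319 320 321 322 323 324]
140 221 324 24 [315 316 317 318 319 320 321 322 323 324]
155 233 324 20 [316 317 318 319 320 321 322 323 324]
170 246 324 13 [316 317 318 319 320 321 322 323 324]
185 258 324 16 [316 317 318 319 320 321 322 323 324]
200 243 324 30 [316 317 318 319 320 321 322 323 324]
215 200 324 71 [316 317 318 319 320 321 322 323 324]
230 200 324 64 [317 318 319 320 321 322 323 324]
```

Call:
{"api": "servo_tool", "payload": {"series": "0.003 0.0025 0.04 0 0 0 0.7; 0.003 0.0025 0.08 0 0 0 0.7; 0.003 0.0025 0.11 0 0 0 0.7; 0.003 0.0025 0.122 0 0 0 0.7; 0.003 0.0025 0.122 0 0 0 0.7", "squeeze": 40}}

```text
clock: 34.65
position: [0.5167, 0.399, 0.0641]
ee_rot: [-0.001, 0.054, 0.999, -0.001]
contact_force: [0.4, 0.3, -0.2]
width: 0.0258
gripper_force: 0.0
```

Call:
{"api": "servo_tool", "payload": {"series": "0 0 0 0 0 0 0.8; 0 0 0 0 0 0 1; 0 0 0 0 0 0 1; 0 0 0 0 0 0 1"}}

```text
clock: 35.05
position: [0.5178, 0.4006, 0.0661]
ee_rot: [0.001, 0.053, 0.999, 0.0]
contact_force: [0.6, -1.8, 0.8]
width: 0.0063
gripper_force: 39.0
```

```bash
python3 - <<'E'
from h import *
s=manip.get_state(); print(s['position'],s['contact_force'],s['width'],s['gripper_force'],s['qpos'])
E
```

```text
[0.51781135 0.40061946 0.0661103 ] [ 0.63315854 -1.75541289  0.79743912] 0.006345182195806799 39.012014865875244 [ 5.52851204e-01  4.84109152e-01  1.51888728e+00 -1.03197557e-03
  1.13634998e+00 -9.11047517e-01]
```

Call:
{"api": "servo_tool", "payload": {"series": "0 0 -0.011 0 0 0 1; 0 -0.0017 -0.022 0 0 0 1; 0 -0.004 -0.033 0 0 0 1; 0 -0.0076 -0.0436 0 0 0 1; 0 -0.012 -0.054 0 0 0 1", "squeeze": 20}}

```text
clock: 35.55
position: [0.5153, 0.3886, 0.1198]
ee_rot: [-0.0, 0.053, 0.999, 0.0]
contact_force: [0.7, -0.1, -1.4]
width: 0.0067
gripper_force: 37.4
```

Call:
{"api": "servo_tool", "payload": {"series": "0 -0.0058 -0.0095 0 0 0 1; 0 -0.0125 -0.0185 0 0 0 1; 0 -0.0197 -0.027 0 0 0 1; 0 -0.028 -0.035 0 0 0 1; 0 -0.0368 -0.0414 0 0 0 1"}}

```text
clock: 36.05
position: [0.5116, 0.3516, 0.1608]
ee_rot: [-0.0, 0.053, 0.999, 0.0]
contact_force: [-0.3, 0.9, -2.8]
width: 0.0062
gripper_force: 35.9
```

```bash
python3 - <<'E'
from h import *
s=manip.get_state(); print(s['position'],s['contact_force'],s['width'],s['gripper_force'])
E
```

```text
[0.51156815 0.35158435 0.16080827] [-0.27421644  0.8969226  -2.76676637] 0.006244003757364336 35.942301750183105
```

Call:
{"api": "servo_tool", "payload": {"series": "0 -0.0095 -0.006 0 0 0 1; 0 -0.0196 -0.0108 0 0 0 1; 0 -0.03 -0.0145 0 0 0 1; 0 -0.0409 -0.0174 0 0 0 1; 0 -0.052 -0.019 0 0 0 1"}}

```text
clock: 36.55
position: [0.506, 0.2995, 0.1794]
ee_rot: [-0.0, 0.053, 0.999, -0.0]
contact_force: [-0.3, -1.4, -5.4]
width: 0.0062
gripper_force: 35.1
```

Call:
{"api": "servo_tool", "payload": {"series": "0 -0.011 -0.0005 0 0 0 1; 0 -0.011 -0.0005 0 0 0 1; 0 -0.011 -0.0005 0 0 0 1; 0 -0.011 -0.0005 0 0 0 1; 0 -0.011 -0.0005 0 0 0 1"}}

```text
clock: 37.05
position: [0.5051, 0.2903, 0.1796]
ee_rot: [0.0, 0.053, 0.999, 0.0]
contact_force: [-0.1, 0.2, -5.8]
width: 0.0064
gripper_force: 35.1
```

```bash
python3 - <<'E'
from h import *
s=manip.get_state(); print(s['position'],s['contact_force'],s['width'],s['gripper_force'])
im=snap('top'); cv2.imwrite('pics/t11.png',im[:,:,::-1])
snap('scene','s11.png')
E
```

```text
[0.5050744  0.29025686 0.17962108] [-0.07892725  0.17727255 -5.83167291] 0.006384119839276385 35.08403956890106
```

Call:
{"api": "servo_tool", "payload": {"series": "0 0 0 0 0 0 1; 0 0 -0.01 0 0 0 1; 0 0 -0.03 0 0 0 1; 0 0 -0.06 0 0 0 1; 0 0 -0.09 0 0 0 1", "squeeze": 80}}

```text
clock: 37.65
position: [0.5048, 0.2895, 0.2712]
ee_rot: [-0.0, 0.053, 0.999, -0.0]
contact_force: [0.0, 1.0, -4.9]
width: 0.005
gripper_force: 78.2
```

Call:
{"api": "servo_tool", "payload": {"series": "0 0 -0.02 0 0 0 1; 0 0 -0.04 0 0 0 1; 0 0 -0.055 0 0 0 1; 0 0 -0.06 0 0 0 1; 0 0 -0.06 0 0 0 1"}}

```text
clock: 38.15
position: [0.5053, 0.2897, 0.3309]
ee_rot: [0.001, 0.053, 0.999, 0.001]
contact_force: [-1.0, 0.1, -6.1]
width: 0.0049
gripper_force: 78.2
```

```bash
python3 - <<'E'
from h import *
s=manip.get_state(); print(s['contact_force'],s['moment'],s['width'],s['gripper_force'])
plan((.412,-.406,.33),17); plan((.46,-.05,.33),50)
E
```

```text
[-1.00409617  0.05392017 -6.12786266] [ 0.12293539 -0.03148186 -0.01327176] 0.004892184922680549 78.23904633522034
shift [ 0.0187 -0.7017  0.    ] len 0.702 rv [ 0.13  0.07 66.89] pos [0.5053 0.2897 0.3309] w 0.0049 t 38.15
shift [ 0.0089 -0.3426  0.0005] len 0.343 rv [ 0.1   0.1  33.89] pos [0.5053 0.2897 0.3309] w 0.0049 t 38.15
```

Call:
{"api": "servo_tool", "payload": {"series": "0 -0.005 0 0 0 0 1; 0 -0.015 0 0 0 0 1; 0.001 -0.03 0 0 0 0 1; 0.002 -0.05 0 0 0 0 1; 0.002 -0.075 0 0 0 0 1"}}

```text
clock: 38.65
position: [0.4941, 0.2137, 0.3292]
ee_rot: [-0.001, 0.053, 0.999, -0.0]
contact_force: [0.5, 1.0, -5.3]
width: 0.0047
gripper_force: 78.2
```

Call:
{"api": "servo_tool", "payload": {"series": "0.001 -0.03 0 0 0 0 1; 0.002 -0.06 0 0 0 0 1; 0.003 -0.09 0 0 0 0 1; 0.003 -0.12 0 0 0 0 1; 0.004 -0.15 0 0 0 0 1"}}

```text
clock: 39.15
position: [0.4737, 0.0641, 0.3295]
ee_rot: [-0.0, 0.054, 0.999, -0.0]
contact_force: [-0.2, -0.7, -6.3]
width: 0.0048
gripper_force: 78.2
```

Call:
{"api": "servo_tool", "payload": {"series": "0.001 -0.03 0 0 0 0 1; 0.002 -0.06 0 0 0 0 1; 0.003 -0.09 0 0 0 0 1; 0.003 -0.12 0 0 0 0 1; 0.004 -0.15 0 0 0 0 1"}}

```text
clock: 39.65
position: [0.4533, -0.0841, 0.3294]
ee_rot: [-0.0, 0.054, 0.999, -0.0]
contact_force: [0.6, -0.3, -4.6]
width: 0.0046
gripper_force: 78.2
```

Call:
{"api": "servo_tool", "payload": {"series": "0.001 -0.03 0 0 0 0 1; 0.002 -0.06 0 0 0 0 1; 0.003 -0.09 0 0 0 0 1; 0.003 -0.12 0 0 0 0 1; 0.004 -0.15 0 0 0 0 1"}}

```text
clock: 40.15
position: [0.4331, -0.2324, 0.3294]
ee_rot: [-0.001, 0.054, 0.999, 0.0]
contact_force: [0.5, 0.2, -4.3]
width: 0.0055
gripper_force: 78.2
```

Call:
{"api": "servo_tool", "payload": {"series": "0.001 -0.03 0 0 0 0 1; 0.002 -0.06 0 0 0 0 1; 0.003 -0.09 0 0 0 0 1; 0.003 -0.115 0 0 0 0 1; 0.004 -0.135 0 0 0 0 1"}}

```text
clock: 40.65
position: [0.4148, -0.3666, 0.3291]
ee_rot: [-0.001, 0.054, 0.999, 0.0]
contact_force: [0.2, 0.3, -5.8]
width: 0.005
gripper_force: 78.2
```

Call:
{"api": "servo_tool", "payload": {"series": "0 -0.015 0 0 0 5 1; 0 -0.025 0 0 0 12 1; 0 -0.03 0 0 0 20 1; 0 -0.03 0 0 0 28 1; 0 -0.03 0 0 0 36 1"}}

```text
clock: 41.15
position: [0.4124, -0.3947, 0.3293]
ee_rot: [-0.001, 0.362, 0.932, 0.0]
contact_force: [-1.0, 1.0, -5.6]
width: 0.0048
gripper_force: 78.2
```

Call:
{"api": "servo_tool", "payload": {"series": "0 0 0 0 0 8 1; 0 0 0 0 0 16 1; 0 0 0 0 0 24 1; 0 0 0 0 0 29 1; 0 0 0 0 0 31 1"}}

```text
clock: 41.65
position: [0.4126, -0.3944, 0.3295]
ee_rot: [-0.001, 0.597, 0.803, 0.0]
contact_force: [0.7, 0.2, -4.6]
width: 0.005
gripper_force: 78.2
```

```bash
python3 - <<'E'
from h import *
s=manip.get_state(); print(s['contact_force'],s['width'],s['gripper_force'],s['qpos'])
plan((.412,-.406,.276),17)
w=snap('wrist','w12.png'); t=snap('top','t12.png'); snap('scene','s12.png')
# refine hook from earlier clear top + scene pictures: prong lines in t12
ci=eyes.camera_info('top'); g=cv2.cvtColor(t,cv2.COLOR_RGB2GRAY)
h=np.array([.689,-.321]); X=np.array([.956,.292]); Y=np.array([-.292,.956])
for x in (-.03,-.06,-.09,-.12,-.14):
    out=[]
    for sg in (1,-1):
        offs=np.arange(-.02,.0201,.001); vals=[]
        for o in offs:
            q=h+X*x+Y*(sg*.033+o); u,v=proj(ci,(q[0],q[1],.265)); vals.append(float(cv2.getRectSubPix(g.astype(np.float32),(1,1),(u,v))[0,0]))
        vals=np.array(vals); w_=np.clip(110-vals,0,None); out.append((round(float((w_*offs).sum()/max(w_.sum(),1e-6)),4),vals.min()))
    print(x,out)
E
```

```text
[ 0.70802596  0.15547335 -4.5865536 ] 0.005000202503898673 78.20159196853638 [-8.84800963e-01  2.27875823e-01  1.25676225e+00  1.02599857e-04
  1.65810868e+00 -1.17696288e+00]
shift [-0.011  -0.0039  0.0535] len 0.055 rv [-0.02 -0.06 -0.26] pos [ 0.4126 -0.3944  0.3295] w 0.005 t 41.65
-0.03 [(0.0036, np.float64(41.20021438598633)), (0.0007, np.float64(39.25540542602539))]
-0.06 [(0.0051, np.float64(44.5736198425293)), (0.0008, np.float64(42.58180236816406))]
-0.09 [(0.0013, np.float64(45.41065216064453)), (0.0014, np.float64(40.85823059082031))]
-0.12 [(0.0021, np.float64(45.52569580078125)), (0.0017, np.float64(42.01786804199219))]
-0.14 [(0.0023, np.float64(44.2840461730957)), (0.0015, np.float64(41.109256744384766))]
```

Call:
{"api": "servo_tool", "payload": {"series": "-0.003 0 0.01 0 0 0 1; -0.006 0 0.025 0 0 0 1; -0.009 0 0.04 0 0 0 1; -0.009 0 0.05 0 0 0 1; -0.009 0 0.05 0 0 0 1"}}

```text
clock: 42.3
position: [0.4153, -0.4024, 0.2774]
ee_rot: [-0.002, 0.596, 0.803, 0.001]
contact_force: [-0.7, 0.6, -5.5]
width: 0.0046
gripper_force: 78.1
```

Call:
{"api": "servo_tool", "payload": {"series": "0 0.01 0 0 0 0 1; 0 0.025 0 0 0 0 1; 0 0.04 0 0 0 0 1; 0 0.055 0 0 0 0 1; 0 0.07 0 0 0 0 1"}}

```text
clock: 42.8
position: [0.485, -0.3822, 0.2799]
ee_rot: [0.0, 0.595, 0.804, 0.0]
contact_force: [0.1, 0.3, -4.4]
width: 0.0049
gripper_force: 78.2
```

```bash
python3 - <<'E'
from h import *
s=manip.get_state(); print(s['contact_force'])
plan((.5775,-.353,.276),17)
E
```

```text
[ 0.05562519  0.34577994 -4.35117798]
shift [0.001 0.097 0.004] len 0.097 rv [ 0.03  0.02 -0.07] pos [ 0.485  -0.3822  0.2799] w 0.0049 t 42.8
```

Call:
{"api": "servo_tool", "payload": {"series": "0 0.018 0 0 0 0 1; 0 0.036 0 0 0 0 1; 0.001 0.054 0 0 0 0 1; 0.001 0.072 0 0 0 0 1; 0.001 0.087 0 0 0 0 1"}}

```text
clock: 43.3
position: [0.5679, -0.3559, 0.2795]
ee_rot: [0.0, 0.595, 0.803, 0.0]
contact_force: [-0.6, 0.4, -4.7]
width: 0.005
gripper_force: 78.2
```

Call:
{"api": "servo_tool", "payload": {"series": "0 0.01 0 0 0 0 1; 0 0.01 0.01 0 0 0 1; 0 0.01 0.02 0 0 0 1; 0 0.01 0.03 0 0 0 1; 0 0.01 0.035 0 0 0 1"}}

```text
clock: 43.8
position: [0.5741, -0.3536, 0.2427]
ee_rot: [-0.002, 0.596, 0.803, -0.0]
contact_force: [-0.7, 0.7, -5.1]
width: 0.0051
gripper_force: 78.1
```

Call:
{"api": "servo_tool", "payload": {"series": "0 0 0.003 0 0 0 1; 0 0 0.006 0 0 0 1; 0 0 0.008 0 0 0 1; 0 0 0.008 0 0 0 1"}}

```text
clock: 44.2
position: [0.5755, -0.3538, 0.2367]
ee_rot: [0.0, 0.596, 0.803, 0.0]
contact_force: [0.2, 0.5, -5.0]
width: 0.0051
gripper_force: 78.1
```

```bash
python3 - <<'E'
from h import *
snap('wrist'); s=manip.get_state(); print(s['position'],s['contact_force'],s['moment'])
plan((.5775,-.353,.230),17)
E
```

```text
[ 0.57566691 -0.35384538  0.23687022] [ 0.29279425  0.09919909 -5.28453263] [ 0.05083175 -0.15125063 -0.01267684]
shift [0.0003 0.002  0.0069] len 0.007 rv [ 0.01  0.01 -0.12] pos [ 0.5757 -0.3538  0.2369] w 0.0048 t 44.25
```

Call:
{"api": "servo_tool", "payload": {"series": "0 0 0.002 0 0 0 1; 0 0 0.004 0 0 0 1; 0 0 0.004 0 0 0 1"}}

```text
clock: 44.55
position: [0.5755, -0.3536, 0.2323]
ee_rot: [-0.0, 0.596, 0.803, 0.0]
contact_force: [-0.6, -0.2, -4.8]
width: 0.0048
gripper_force: 78.2
```

Call:
{"api": "servo_tool", "payload": {"series": "0 0 0.002 0 0 0 1; 0 0 0.003 0 0 0 1; 0 0 0.003 0 0 0 1"}}

```text
clock: 44.85
position: [0.5755, -0.3537, 0.2294]
ee_rot: [-0.0, 0.596, 0.803, 0.0]
contact_force: [-0.4, -0.1, -5.4]
width: 0.005
gripper_force: 78.2
```

Call:
{"api": "servo_tool", "payload": {"series": "0 0 0.002 0 0 0 1; 0 0 0.002 0 0 0 1; 0 0 0.002 0 0 0 1"}}

```text
clock: 45.15
position: [0.5756, -0.3538, 0.2276]
ee_rot: [-0.0, 0.596, 0.803, 0.0]
contact_force: [0.3, -0.1, -6.1]
width: 0.0051
gripper_force: 78.2
```

Call:
{"api": "servo_tool", "payload": {"series": "0 0 0.002 0 0 0 1; 0 0 0.003 0 0 0 1; 0 0 0.003 0 0 0 1"}}

```text
clock: 45.45
position: [0.5759, -0.3539, 0.2256]
ee_rot: [0.001, 0.596, 0.803, 0.0]
contact_force: [-0.8, 0.7, -1.1]
width: 0.0051
gripper_force: 78.6
```

Call:
{"api": "servo_tool", "payload": {"series": "0 0 0.002 0 0 0 1; 0 0 0.002 0 0 0 1; 0 0 0.002 0 0 0 1"}}

```text
clock: 45.75
position: [0.576, -0.3541, 0.2253]
ee_rot: [0.002, 0.596, 0.803, -0.0]
contact_force: [-2.1, 0.7, 5.5]
width: 0.0049
gripper_force: 79.7
```

```bash
python3 - <<'E'
from h import *
s=manip.get_state(); print(s['position'],s['contact_force'])
im=snap('scene','s13.png'); w=snap('wrist','w13.png')
E
```

```text
[ 0.57597459 -0.35409072  0.22532383] [-2.09152554  0.70075688  5.46733133]
```

Call:
{"api": "servo_tool", "payload": {"series": "0 0 -0.002 0 0 0 1; 0 0 -0.002 0 0 0 0.9; 0 0 -0.002 0 0 0 0.8; 0 0 -0.002 0 0 0 0.7; 0 0 -0.002 0 0 0 0.6", "squeeze": 20}}

```text
clock: 46.35
position: [0.5756, -0.3539, 0.2245]
ee_rot: [-0.0, 0.596, 0.803, 0.0]
contact_force: [-0.2, 0.7, -0.0]
width: 0.0339
gripper_force: 0.0
```

Call:
{"api": "servo_tool", "payload": {"series": "0 0 0 0 0 0 0.6; 0 0 0 0 0 0 0.6; 0 0 -0.02 0 0 0 0.6; 0 0 -0.05 0 0 0 0.6; 0 0 -0.09 0 0 0 0.6"}}

```text
clock: 46.85
position: [0.5749, -0.3532, 0.3137]
ee_rot: [-0.002, 0.596, 0.803, 0.0]
contact_force: [0.0, -0.6, 0.1]
width: 0.0342
gripper_force: 0.0
```

Call:
{"api": "servo_tool", "payload": {"series": "0 -0.04 -0.03 0 0 0 0.6; 0 -0.09 -0.04 0 0 0 0.6; 0 -0.14 -0.04 0 0 0 0.6; 0 -0.19 -0.04 0 0 0 0.6; 0 -0.22 -0.04 0 0 0 0.6"}}

```text
clock: 47.35
position: [0.362, -0.4182, 0.3553]
ee_rot: [0.0, 0.596, 0.803, -0.001]
contact_force: [0.3, -0.4, -0.4]
width: 0.034
gripper_force: 0.0
```

Call:
{"api": "servo_tool", "payload": {"series": "0 0 0 0 0 0 0.6; 0 0 0 0 0 0 0.6; 0 0 0 0 0 0 0.6; 0 0 0 0 0 0 0.6; 0 0 0 0 0 0 0.6"}}

```text
clock: 47.85
position: [0.3662, -0.4173, 0.3543]
ee_rot: [-0.0, 0.595, 0.804, 0.0]
contact_force: [0.1, -0.2, 0.2]
width: 0.034
gripper_force: 0.0
```

```bash
python3 - <<'E'
from h import *
s=manip.get_state(); print(s['position'],s['contact_force'])
t=snap('top','t14.png'); t0=cv2.cvtColor(cv2.imread('pics/top0.png'),cv2.COLOR_BGR2RGB); ci=eyes.camera_info('top'); ims=[]
sc=snap('scene','s14.png'); 
for i in range(12): ims.append(snap('scene').astype(int))
print('motion',np.abs(ims[0]-ims[6])[150:,150:].max(),np.abs(ims[6]-ims[11]).max(), np.abs(ims[0]-ims[11]).sum())
g=cv2.cvtColor(t,cv2.COLOR_RGB2GRAY)
# bright rim circle of hung pail: rim z ~.274-.104=.17
m=cv2.HoughCircles(cv2.GaussianBlur(g[100:290,330:530],(3,3),0),cv2.HOUGH_GRADIENT,1,40,param1=80,param2=18,minRadius=24,maxRadius=36)
if m is not None:
    for c in m[0][:4]: print(c, onz(ci,330+c[0],100+c[1],.17))
# dish: compare difference from start in dish area
d=np.abs(t.astype(int)-t0.astype(int)).sum(2); print('dish/mat diff',(d[155:245,268:355]>60).sum(), 'pedal',(d[130:170,335:375]>60).sum(),'tape',(d[220:252,250:282]>60).sum(),'spanner',(d[235:300,415:465]>60).sum())
E
```

```text
[ 0.36615878 -0.41732361  0.35434388] [ 0.10920971 -0.22675045  0.17191196]
motion 172 177 1265012
[111.5  86.5  26.6] [ 0.56003973 -0.35754353  0.17      ]
dish/mat diff 900 pedal 0 tape 0 spanner 129
```

Call:
{"api": "servo_tool", "payload": {"series": "0 -0.02 0 0 0 0 0.6; 0 -0.02 0 0 0 0 0.6; 0 -0.02 0 0 0 0 0.6; 0 -0.02 0 0 0 0 0.6; 0 -0.02 0 0 0 0 0.6"}}

```text
clock: 49.05
position: [0.3464, -0.4234, 0.3547]
ee_rot: [0.0, 0.595, 0.803, 0.0]
contact_force: [-0.1, -0.1, -0.3]
width: 0.034
gripper_force: 0.0
```

Call:
{"api": "servo_tool", "payload": {"series": "0 0 0 0 0 0 0.6; 0 0 0 0 0 0 0.6; 0 0 0 0 0 0 0.6; 0 0 0 0 0 0 0.6; 0 0 0 0 0 0 0.6"}}

```text
clock: 49.55
position: [0.346, -0.4235, 0.3547]
ee_rot: [-0.0, 0.596, 0.803, 0.0]
contact_force: [-0.1, -0.3, 0.2]
width: 0.0346
gripper_force: 0.0
```

Call:
{"api": "servo_tool", "payload": {"series": "0 0 0 0 0 0 0.6; 0 0 0 0 0 0 0.6; 0 0 0 0 0 0 0.6; 0 0 0 0 0 0 0.6; 0 0 0 0 0 0 0.6"}}

```text
clock: 50.05
position: [0.346, -0.4235, 0.3547]
ee_rot: [-0.0, 0.596, 0.803, 0.0]
contact_force: [0.3, -0.3, 0.3]
width: 0.0342
gripper_force: 0.0
```

```bash
python3 - <<'E'
from h import *
ims=[snap('scene').astype(int) for i in range(14)]; ci=eyes.camera_info('scene')
print('pail px',proj(ci,(.575,-.354,.15)))
for k in (1,4,7,10,13):
    d=np.abs(ims[0]-ims[k]).sum(2)>80; ys,xs=np.where(d); print(k,d.sum(),(xs.min(),xs.max(),ys.min(),ys.max()) if len(xs) else None)
t=snap('top'); ct=eyes.camera_info('top')
# dish: gray on black mat -> min area rect of dish blob
hsv=cv2.cvtColor(t,cv2.COLOR_RGB2HSV); g=cv2.cvtColor(t,cv2.COLOR_RGB2GRAY)
m=((g>75)&(g<150)).astype(np.uint8); c=proj(ct,(.5386,.003,.003)); yy,xx=np.mgrid[:400,:640]; m[((xx-c[0])**2+(yy-c[1])**2)>37**2]=0
m=cv2.morphologyEx(m,cv2.MORPH_CLOSE,np.ones((9,9))); n,l,st,ce=cv2.connectedComponentsWithStats(m); i=1+np.argmax(st[1:,4])
r=cv2.minAreaRect(cv2.findContours((l==i).astype(np.uint8),0,2)[0][0]); print(r, onz(ct,*r[0],.02))
E
```

```text
pail px [257.14266003 278.67681043]
1 745 (np.int64(223), np.int64(284), np.int64(243), np.int64(313))
4 1707 (np.int64(218), np.int64(284), np.int64(241), np.int64(313))
7 1806 (np.int64(218), np.int64(284), np.int64(241), np.int64(313))
10 1264 (np.int64(221), np.int64(284), np.int64(242), np.int64(313))
13 493 (np.int64(224), np.int64(285), np.int64(242), np.int64(313))
((308.32086181640625, 196.87062072753906), (69.53916931152344, 38.3438720703125), 74.82708740234375) [0.53887558 0.00821344 0.02      ]
```

```bash
python3 - <<'E'
from h import *
ims=[]
for i in range(70): ims.append(snap('scene')[235:320,210:295].astype(int))
for j in (0,14,28,42,56): print(manip.get_state()['clock'],j,max((np.abs(ims[j]-ims[j+k]).sum(2)>80).sum() for k in range(1,14)), (np.abs(ims[j]-ims[j+1]).sum(2)>80).sum())
E
```

```text
54.3 0 2015 138
54.3 14 1581 605
54.3 28 1763 588
54.3 42 1730 134
54.3 56 1340 626
```

Call:
{"api": "servo_tool", "payload": {"series": "0 0 0 0 0 0 0.6; 0 0 0 0 0 0 0.6; 0 0 0 0 0 0 0.6; 0 0 0 0 0 0 0.6; 0 0 0 0 0 0 0.6"}}

```text
clock: 54.8
position: [0.346, -0.4235, 0.3547]
ee_rot: [-0.0, 0.596, 0.803, 0.0]
contact_force: [0.3, -0.0, 0.3]
width: 0.034
gripper_force: 0.0
```

Call:
{"api": "servo_tool", "payload": {"series": "0 0 0 0 0 0 0.6; 0 0 0 0 0 0 0.6; 0 0 0 0 0 0 0.6; 0 0 0 0 0 0 0.6; 0 0 0 0 0 0 0.6"}}

```text
clock: 55.3
position: [0.346, -0.4235, 0.3547]
ee_rot: [-0.0, 0.596, 0.803, 0.0]
contact_force: [0.1, 0.6, 0.0]
width: 0.0341
gripper_force: 0.0
```

Call:
{"api": "servo_tool", "payload": {"series": "0 0 0 0 0 0 0.6; 0 0 0 0 0 0 0.6; 0 0 0 0 0 0 0.6; 0 0 0 0 0 0 0.6; 0 0 0 0 0 0 0.6"}}

```text
clock: 55.8
position: [0.346, -0.4235, 0.3547]
ee_rot: [-0.0, 0.596, 0.803, 0.0]
contact_force: [-0.5, -0.2, 0.1]
width: 0.0342
gripper_force: 0.0
```

Call:
{"api": "servo_tool", "payload": {"series": "0 0 0 0 0 0 0.6; 0 0 0 0 0 0 0.6; 0 0 0 0 0 0 0.6; 0 0 0 0 0 0 0.6; 0 0 0 0 0 0 0.6"}}

```text
clock: 56.3
position: [0.346, -0.4235, 0.3547]
ee_rot: [-0.0, 0.596, 0.803, 0.0]
contact_force: [0.5, 0.8, -0.1]
width: 0.0343
gripper_force: 0.0
```

Call:
{"api": "servo_tool", "payload": {"series": "0 0 0 0 0 0 0.6; 0 0 0 0 0 0 0.6; 0 0 0 0 0 0 0.6; 0 0 0 0 0 0 0.6; 0 0 0 0 0 0 0.6"}}

```text
clock: 56.8
position: [0.346, -0.4235, 0.3547]
ee_rot: [0.0, 0.596, 0.803, 0.0]
contact_force: [0.4, -0.2, -0.1]
width: 0.034
gripper_force: 0.0
```

Call:
{"api": "servo_tool", "payload": {"series": "0 0 0 0 0 0 0.6; 0 0 0 0 0 0 0.6; 0 0 0 0 0 0 0.6; 0 0 0 0 0 0 0.6; 0 0 0 0 0 0 0.6"}}

```text
clock: 57.3
position: [0.346, -0.4235, 0.3547]
ee_rot: [-0.0, 0.596, 0.803, 0.0]
contact_force: [-0.1, -0.2, -0.4]
width: 0.0345
gripper_force: 0.0
```

```bash
python3 - <<'E'
from h import *
ims=[]
for i in range(15): ims.append(snap('scene')[235:320,210:295].astype(int))
j=0; print(manip.get_state()['clock'],max((np.abs(ims[j]-ims[j+k]).sum(2)>80).sum() for k in range(1,14)), (np.abs(ims[j]-ims[j+1]).sum(2)>80).sum())
E
```

```text
58.05 1207 7
```

```bash
cat > sw.py <<'E'
from h import *
def meas(n=15):
    ims=[np.float32(cv2.cvtColor(snap('scene')[225:325,200:300],cv2.COLOR_RGB2GRAY)) for i in range(n)]
    win=ims[0][45:85,20:75]; P=[]
    f=[cv2.calcOpticalFlowPyrLK(ims[0].astype(np.uint8),i.astype(np.uint8),cv2.goodFeaturesToTrack(ims[0].astype(np.uint8),40,.02,3),None,winSize=(15,15))[0][:,0] for i in ims]
    D=np.array(f)-f[0]; a=np.ptp(D,axis=0); k=np.argsort(-np.linalg.norm(a,axis=1))[:12]
    print(manip.get_state()['clock'],'p2p px',np.round(np.median(a[k],0),2))
    return np.median(D[:,k],1)
if __name__=='__main__': print(np.round(meas(),1).tolist())
E
python3 sw.py; python3 -c "
from h import *
c=eyes.camera_info('scene');print([proj(c,(.575+d,-.354+.3*d,.05)) for d in (0,.01)])"
```

```text
58.8 p2p px [2.28 1.17]
[[0.0, 0.0], [-0.4000000059604645, -0.20000000298023224], [-0.6000000238418579, -0.30000001192092896], [-0.699999988079071, -0.4000000059604645], [-0.699999988079071, -0.4000000059604645], [-0.6000000238418579, -0.30000001192092896], [-0.30000001192092896, -0.10000000149011612], [0.10000000149011612, 0.10000000149011612], [0.5, 0.30000001192092896], [1.0, 0.5], [1.399999976158142, 0.699999988079071], [1.600000023841858, 0.800000011920929], [1.7000000476837158, 0.800000011920929], [1.600000023841858, 0.800000011920929], [1.399999976158142, 0.699999988079071]]
[array([260.8380748 , 290.45499735]), array([263.78402245, 291.81432283])]
```

Call:
{"api": "servo_tool", "payload": {"series": "0 0 0 0 0 0 0.6; 0 0 0 0 0 0 0.6; 0 0 0 0 0 0 0.6; 0 0 0 0 0 0 0.6; 0 0 0 0 0 0 0.6"}}

```text
clock: 59.3
position: [0.346, -0.4235, 0.3547]
ee_rot: [-0.0, 0.596, 0.803, 0.0]
contact_force: [-0.4, -0.4, 0.5]
width: 0.034
gripper_force: 0.0
```

Call:
{"api": "servo_tool", "payload": {"series": "0 0 0 0 0 0 0.6; 0 0 0 0 0 0 0.6; 0 0 0 0 0 0 0.6; 0 0 0 0 0 0 0.6; 0 0 0 0 0 0 0.6"}}

```text
clock: 59.8
position: [0.346, -0.4235, 0.3547]
ee_rot: [-0.0, 0.596, 0.803, 0.0]
contact_force: [0.3, 0.6, -0.4]
width: 0.0343
gripper_force: 0.0
```

Call:
{"api": "servo_tool", "payload": {"series": "0 0 0 0 0 0 0.6; 0 0 0 0 0 0 0.6; 0 0 0 0 0 0 0.6; 0 0 0 0 0 0 0.6; 0 0 0 0 0 0 0.6"}}

```text
clock: 60.3
position: [0.346, -0.4235, 0.3547]
ee_rot: [-0.0, 0.596, 0.803, 0.0]
contact_force: [-0.4, 0.8, -1.0]
width: 0.0344
gripper_force: 0.0
```

Call:
{"api": "servo_tool", "payload": {"series": "0 0 0 0 0 0 0.6; 0 0 0 0 0 0 0.6; 0 0 0 0 0 0 0.6; 0 0 0 0 0 0 0.6; 0 0 0 0 0 0 0.6"}}

```text
clock: 60.8
position: [0.346, -0.4235, 0.3547]
ee_rot: [-0.0, 0.596, 0.803, 0.0]
contact_force: [-0.2, 0.1, 0.8]
width: 0.034
gripper_force: 0.0
```

Call:
{"api": "servo_tool", "payload": {"series": "0 0 0 0 0 0 0.6; 0 0 0 0 0 0 0.6; 0 0 0 0 0 0 0.6; 0 0 0 0 0 0 0.6; 0 0 0 0 0 0 0.6"}}

```text
clock: 61.3
position: [0.346, -0.4235, 0.3547]
ee_rot: [-0.0, 0.596, 0.803, 0.0]
contact_force: [1.4, -0.2, 1.3]
width: 0.0344
gripper_force: 0.0
```

Call:
{"api": "servo_tool", "payload": {"series": "0 0 0 0 0 0 0.6; 0 0 0 0 0 0 0.6; 0 0 0 0 0 0 0.6; 0 0 0 0 0 0 0.6; 0 0 0 0 0 0 0.6"}}

```text
clock: 61.8
position: [0.346, -0.4235, 0.3547]
ee_rot: [0.0, 0.596, 0.803, 0.0]
contact_force: [0.9, 0.1, 0.3]
width: 0.0344
gripper_force: 0.0
```

Call:
{"api": "servo_tool", "payload": {"series": "0 0 0 0 0 0 0.6; 0 0 0 0 0 0 0.6; 0 0 0 0 0 0 0.6; 0 0 0 0 0 0 0.6; 0 0 0 0 0 0 0.6"}}

```text
clock: 62.3
position: [0.346, -0.4235, 0.3547]
ee_rot: [-0.0, 0.596, 0.803, 0.0]
contact_force: [0.4, -0.8, 0.5]
width: 0.0339
gripper_force: 0.0
```

Call:
{"api": "servo_tool", "payload": {"series": "0 0 0 0 0 0 0.6; 0 0 0 0 0 0 0.6; 0 0 0 0 0 0 0.6; 0 0 0 0 0 0 0.6; 0 0 0 0 0 0 0.6"}}

```text
clock: 62.8
position: [0.346, -0.4235, 0.3547]
ee_rot: [-0.0, 0.596, 0.803, 0.0]
contact_force: [0.7, 0.9, 0.7]
width: 0.034
gripper_force: 0.0
```

Call:
{"api": "servo_tool", "payload": {"series": "0 0 0 0 0 0 0.6; 0 0 0 0 0 0 0.6; 0 0 0 0 0 0 0.6; 0 0 0 0 0 0 0.6; 0 0 0 0 0 0 0.6"}}

```text
clock: 63.3
position: [0.346, -0.4235, 0.3547]
ee_rot: [-0.0, 0.596, 0.803, 0.0]
contact_force: [-0.5, 0.9, 0.7]
width: 0.0339
gripper_force: 0.0
```

Call:
{"api": "servo_tool", "payload": {"series": "0 0 0 0 0 0 0.6; 0 0 0 0 0 0 0.6; 0 0 0 0 0 0 0.6; 0 0 0 0 0 0 0.6; 0 0 0 0 0 0 0.6"}}

```text
clock: 63.8
position: [0.346, -0.4235, 0.3547]
ee_rot: [-0.0, 0.596, 0.803, 0.0]
contact_force: [-0.1, 0.4, -0.2]
width: 0.0341
gripper_force: 0.0
```

Call:
{"api": "servo_tool", "payload": {"series": "0 0 0 0 0 0 0.6; 0 0 0 0 0 0 0.6; 0 0 0 0 0 0 0.6; 0 0 0 0 0 0 0.6; 0 0 0 0 0 0 0.6"}}

```text
clock: 64.3
position: [0.346, -0.4235, 0.3547]
ee_rot: [-0.0, 0.596, 0.803, 0.0]
contact_force: [-0.7, -0.2, -0.5]
width: 0.0339
gripper_force: 0.0
```

Call:
{"api": "servo_tool", "payload": {"series": "0 0 0 0 0 0 0.6; 0 0 0 0 0 0 0.6; 0 0 0 0 0 0 0.6; 0 0 0 0 0 0 0.6; 0 0 0 0 0 0 0.6"}}

```text
clock: 64.8
position: [0.346, -0.4235, 0.3547]
ee_rot: [0.0, 0.596, 0.803, 0.0]
contact_force: [0.1, -0.3, 0.3]
width: 0.0343
gripper_force: 0.0
```

Call:
{"api": "servo_tool", "payload": {"series": "0 0 0 0 0 0 0.6; 0 0 0 0 0 0 0.6; 0 0 0 0 0 0 0.6; 0 0 0 0 0 0 0.6; 0 0 0 0 0 0 0.6"}}

```text
clock: 65.3
position: [0.346, -0.4235, 0.3547]
ee_rot: [-0.0, 0.596, 0.803, 0.0]
contact_force: [-0.3, -0.4, 0.2]
width: 0.0339
gripper_force: 0.0
```

Call:
{"api": "servo_tool", "payload": {"series": "0 0 0 0 0 0 0.6; 0 0 0 0 0 0 0.6; 0 0 0 0 0 0 0.6; 0 0 0 0 0 0 0.6; 0 0 0 0 0 0 0.6"}}

```text
clock: 65.8
position: [0.346, -0.4235, 0.3547]
ee_rot: [-0.0, 0.596, 0.803, 0.0]
contact_force: [-0.9, -0.1, 0.2]
width: 0.0341
gripper_force: 0.0
```

Call:
{"api": "servo_tool", "payload": {"series": "0 0 0 0 0 0 0.6; 0 0 0 0 0 0 0.6; 0 0 0 0 0 0 0.6; 0 0 0 0 0 0 0.6; 0 0 0 0 0 0 0.6"}}

```text
clock: 66.3
position: [0.346, -0.4235, 0.3547]
ee_rot: [0.0, 0.596, 0.803, 0.0]
contact_force: [0.4, -1.1, -0.0]
width: 0.0341
gripper_force: 0.0
```

Call:
{"api": "servo_tool", "payload": {"series": "0 0 0 0 0 0 0.6; 0 0 0 0 0 0 0.6; 0 0 0 0 0 0 0.6; 0 0 0 0 0 0 0.6; 0 0 0 0 0 0 0.6"}}

```text
clock: 66.8
position: [0.346, -0.4235, 0.3547]
ee_rot: [-0.0, 0.596, 0.803, 0.0]
contact_force: [0.5, 0.1, -0.2]
width: 0.0343
gripper_force: 0.0
```

```bash
python3 sw.py
```

```text
67.55 p2p px [0.02 0.02]
[[0.0, 0.0], [-0.0, 0.0], [0.0, 0.0], [-0.0, 0.0], [-0.0, -0.0], [-0.0, 0.0], [-0.0, 0.0], [-0.0, 0.0], [-0.0, 0.0], [-0.0, 0.0], [-0.0, -0.0], [-0.0, 0.0], [-0.0, 0.0], [-0.0, 0.0], [-0.0, 0.0]]
```

```bash
python3 -c "
from rig import manip
print(manip.sign_off())"
```

```text
the job is handed in; nothing more can be done
None
```

I handed the job in at about 68 s on the robot clock; no verdict came back. All five cartridges went into the pail, the dish is back on its mat, and the pail hangs still by its upright bail on both prongs. Seated by force and position readings, the hang was not viewed at the end, and the levers were last seen in their section during the pour.

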